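# Snap ring onto the carousel spindle

## Task

Take the snap-ring pliers from their cradle, put their tips into the two eyes of the snap ring on the small dark grey block and spread it, without overstretching it or pressing hard on it. Carry it over the carousel's spindle, press it down, still spread, until it bears on the hub (about 10 N, never hard), and only then let it contract fully into the groove. Put the pliers back upright in their cradle and leave the bottle, jar and screwdriver alone.

Things in the scene. Friction and masses are not known exactly. Their poses are not given: they have to be found in the camera images.
- pliers_grip (a point): Snap-ring pliers, standing upright: two grey plastic grip plates (20 mm along x, 60 mm apart over their outer faces, 46 mm tall) on an aluminium block 48 x 62 x 16 mm, two legs with steel tips below; 160 g. Point midway between the plates at rest, half-way up, 27 mm over the block's top, 88 mm over the tip ends. Plates face along +-y; grip on their outer faces. z up.
- tip_a (a point): End of the pliers' tip on the +y side: a 4 mm round-ended steel pin, 7 mm long, hanging below a collar 16 x 9 mm that stops on the ring's eye. It moves with the grip plate on the opposite (-y) side and with the aluminium block.
- tip_b (a point): End of the pliers' other tip, on the -y side, the same shape; at rest the tips are 21 mm apart. It moves with the +y plate, on a slide.
- pliers_slide (a joint): Spread of the pliers (m), 0 at rest to 0.038. Parallel action: squeezing the plates together by s drives the two tips apart by s (tip distance 21 mm + s, distance over the plates 60 mm - s). A spring resists with 10 N at 0, 15 N at 0.026; a spread ring adds about 4 to 8 N; letting the plates out brings the tips back.
- cradle: Grey cradle, fixed: two upright walls 58 mm high, along its y (70 mm long), 30 mm clear between them, each 9 mm thick. The legs hang between the walls and the aluminium block rests on the wall tops (block's 48 mm side spans the walls), tip ends 13 mm over the table. Origin: centre of its underside on the table. Back in place, the pliers' grip point is 101 mm over the origin.
- ring_center (a point): Steel snap ring, 4 mm thick, about 54 mm across, 38 g, lying flat on the dark grey block. Point at its centre, half-way up its thickness; +x of the ring points from here to the gap between the eyes, z up. Inner jaws at left and right have 17 mm inner radius; elsewhere the inside is 23 mm in radius.
- eye_left (a point): Centre of the ring's left eye (half-way up): a 7 mm square hole in a 13 mm lug, at x 30, y +10 mm in the ring's frame, so the eyes are 20 mm apart. Moves with the left half.
- eye_right (a point): Centre of the ring's right eye, the same hole at x 30, y -10 mm in the ring's frame. Moves with the right half.
- ring_left (a joint): Opening of the ring's left half about its back (26 mm behind the centre), rad: 0 contracted, limit 0.42. It springs back by itself. Both halves must open 0.16 to pass the spindle; 0.21 passes it with 2 mm to spare; over 0.29 the ring is overstretched. The eyes part by 56 mm per rad and half; from 0.2 to 0 they also move 3 mm outwards from the centre. In the groove it reads about 0.01.
- ring_right (a joint): Opening of the ring's right half, the same.
- ring_block: Dark grey plastic block, fixed, 82 x 66 mm, flat top 20 mm high on which the ring lies, with a 26 mm wide, 4 mm high round post inside the ring. A cross slot 8 mm wide, 10 mm deep, under the eyes leaves room for the tips. Origin: centre of the ring seat on the table; +x towards the slot (30 mm).
- carousel: Beige housing 220 x 220 x 45 mm, fixed, with a black round carousel plate on top (190 mm wide, top 60 mm high), and at its middle a round aluminium hub (53 mm wide) with an upright steel spindle. Origin: centre of its underside on the table.
- hub_face (a point): Point on the spindle's axis at the hub's top face (75 mm over the table), z up. Above the face: groove 34.6 mm in diameter and 5.5 mm high, then the spindle's head, 39 mm in diameter and 6 mm high, then a 3 mm chamfer; top at 14.5 mm. Polished and oiled. The ring lies in the groove, flat on this face; its eyes reach out past the hub.
- reagent_bottle: Glass bottle with blue cap, 70 mm wide, 150 mm tall, not to be disturbed. Origin: centre of its underside.
- sample_jar: Amber glass jar, 40 mm wide, 50 mm tall, not to be disturbed. Origin: centre of its underside.
- screwdriver: Screwdriver lying on the bench, not to be disturbed. Origin: on the bench under it.

How it is judged:
On the way, in this order (a step that is already met when the one before it is completed fails the run):
1. the ring is spread on the plier tips and lifted clear of its block (value of joint each of ring_left, ring_right above 0.03 rad and z of ring_center in the frame of ring_block above 0.035 m), for 0.1 s.
2. the ring, still spread, is pressed down on the hub face with more than 5 N (value of joint each of ring_left, ring_right above 0.1 rad and z of ring_center in the frame of hub_face below 0.0045 m and horizontal distance between ring_center and hub_face below 0.008 m and contact force between ring and carousel above 5 N), for 0.1 s.
3. the ring lies flat on the hub and has contracted into the groove (z of ring_center in the frame of hub_face below 0.0045 m and horizontal distance between ring_center and hub_face below 0.004 m and value of joint each of ring_left, ring_right below 0.06 rad), for 0.2 s.
At the end, for the whole second after the job is handed in: The ring lies flat in the groove (centre under 4 mm above the hub face, within 4 mm of the axis, tilt under 0.07 rad), both halves contracted below 0.06 rad; the pliers hang in the cradle (grip point 96 to 106 mm over its origin, within 25 mm sideways, tilt under 0.08 rad) at rest (z of ring_center in the frame of hub_face between 0 and 0.004 m and horizontal distance between ring_center and hub_face below 0.004 m and angle between ring_center's own z axis and vertical below 0.07 rad and value of joint each of ring_left, ring_right below 0.06 rad and z of pliers_grip in the frame of cradle between 0.096 and 0.106 m and horizontal distance between pliers_grip and cradle below 0.025 m and angle between pliers_grip's own z axis and vertical below 0.08 rad and linear speed of pliers below 0.02 m/s); the robot touches nothing.
It fails at once if the ring is overstretched: either half swung out more than 0.29 rad (value of joint any of ring_left, ring_right above 0.29 rad).
It fails at once if the ring, while spread, is pressed on the spindle or hub with more than 16 N (value of joint any of ring_left, ring_right above 0.1 rad and contact force between ring and carousel above 16 N).
It fails at once if the ring is pressed on its block with more than 24 N (contact force between ring and ring_block above 24 N).
It fails at once if a bystander is moved more than 15 mm (distance of any of reagent_bottle, sample_jar, screwdriver from where it was at the start of the episode above 0.015 m).
It fails at once if the ring is forced against the spindle or hub with more than 40 N in all (its own spring grip in the groove makes up to 20 N of this) (contact force between ring and carousel above 40 N).
It also fails if it takes over 72 s, if anything falls off the work surface, if the arm or the gripper's body presses on something with over 40 N, if the wrist force passes 120 N, or if a joint passes its speed limit or range.

## Robot

A 6-joint arm with a two-finger parallel gripper is mounted at the origin on the work surface. World frame = base frame: x ahead of the robot, y to its left, z up, the work surface at z = 0. Lengths are in m, angles in rad, forces in N, time in s.
With the tool pointing down it reaches from about 0.275 to 0.75 m from the base axis. Payload 10.2 kg.
Tool frame: the origin (TCP) lies at the very end of the fingers, on their centre line; the grasp point (between the pads) lies 19 mm behind it; z points along the fingers, y is the line along which they close (so a half turn about z gives the same grasp; the last joint's range is limited). The gripper opens to 85 mm and grips with 20 to 120 N. Pads are 22 mm wide; open, the fingers measure 114 mm over their backs; the gripper's body (76 mm by 85 mm) begins 54 mm behind the grasp point. The pads swing forward as they close: fully open they stand 13 mm farther back than shut.
Start: joints at [1.005, 0.313, 1.498, -0, 1.331, -0.223], TCP at [0.176, 0.494, 0.231] pointing down, gripper open.
Joint ranges: [-2.94, 2.94], [-0.97, 2.17], [0.19, 2.56], [-1.23, 4.37], [0.02, 3.11], [-2.88, 2.88]. Speed limits (rad/s): [2.39, 2.39, 3.01, 3.14, 3.14, 3.14].

## Interface

Orientations are given as a unit quaternion [w, x, y, z].
In Python, from station import r gives the robot as it stands.
- The arm moves only by the tool arm_command, never from a script. Its argument "deltas" is a list of rows, each an object of numbers: "fingers": the closure, from 0 (fully open) to 1 (shut); "x", "y", "z": the shift along the world's x, y, z in m; "wx", "wy", "wz": the turn, a rotation vector about the world's x, y, z in degrees. A call has 1 to 5 rows; each row shifts and turns the commanded pose from where the row before left it; what a row does not reach is not made up. A row lasts 1/8 s, in which the tool goes at most 62.5 mm and 10.7 degrees, less where a joint would pass 70% of its speed; a pose out of reach is approached as far as the arm can. A call with a gripper value outside its range is refused whole. The fingers move at their own pace and stop on an object; "newtons" is the grip in N (left out, the last holds). Time passes only in rows, so rows that do not move let the fingers close. It gives the time, the measured TCP pose, the force, the opening and the grip force at its end, in the units of the state.
- r.state(): the state, without advancing time (a new reading comes with each control period).
- r.camera(name): name is "scene" or "side" or "wrist"; returns the picture (384x512x3 uint8, red, green, blue); there is no depth.
- r.get_calibration(name): a dict with "camera_matrix" (3x3 intrinsics, pixels), "dist_coeffs" ([k1, k2, p1, p2, k3] as OpenCV has them; the pictures are not rectified), "R" (3x3) and "t" (3): a world point X has camera coordinates R X + t; the wrist camera has in their place "T_tool_cam" (4x4, takes a point from camera to tool coordinates, whose origin is the TCP and whose axes are the flange's). Camera axes: x right, y down, z forward; pixel columns grow to the right and rows downward; lengths in m; the calibration is good to about 2 mm. A picture is of the moment at which its call begins: read the wrist's pose just before it. get_calibration takes no time and is no camera call.
- r.hand_in(): hands the job in; it is judged then, once.
The state is a dict: "clock": time; "joint_positions": joint angles; "qvel": joint speeds; "joint_efforts": joint torques, N m; "tool_pos": TCP position; "tool_rot": TCP orientation; "contact_force": force on the tool from outside, world axes, zero at the start; "wrist_torque": the same for the moment, N m; "gripper_width": opening from 0.0 (shut) to 1.0 (fully open); "grip_force": force on a finger pad.
Only numpy, scipy, OpenCV 4.12 (cv2) and the standard library are available. Lean on these libraries where they do the work, as an engineer would, in place of code of your own. Each camera call takes 0.05 s, during which the arm holds its last target. There are 200 camera calls.

## Working session

There is one attempt and no reset: what is moved stays moved. The work goes in short steps, Python scripts to look and compute and a tool call to move; the robot and the scene stay as the last step left them, time stands still between calls to the robot, and variables do not carry over. Pictures are saved under pics/ and viewed, at most 10 in all, crops included, and the job is handed in when it is done.

Besides the shell and the picture viewer there is one more tool, called after "Emit:" by a JSON object that holds its "op" and its "data", one argument or row to a line. arm_command: Moves the arm, as the interface text tells. Its arguments: {"type":"object","properties":{"deltas":{"type":"array","items":{"type":"object","properties":{"fingers":{"type":"number"},"x":{"type":"number"},"y":{"type":"number"},"z":{"type":"number"},"wx":{"type":"number"},"wy":{"type":"number"},"wz":{"type":"number"}}}},"newtons":{"type":"number"}},"required":["deltas"]}

```bash
mkdir -p pics; ls
cat > h.py <<'E'
import numpy as np, cv2
from station import r
def snap(n,f):
    s=r.state(); im=r.camera(n); cv2.imwrite(f'pics/{f}.png',im[:,:,::-1]); np.savez(f'pics/{f}.npz',p=s['tool_pos'],q=s['tool_rot']); return im
def Rq(q):
    from scipy.spatial.transform import Rotation as R
    return R.from_quat([q[1],q[2],q[3],q[0]]).as_matrix()
def cam(n,f=None):
    c=r.get_calibration(n);K=np.array(c['camera_matrix']);d=np.array(c['dist_coeffs'])
    if n=='wrist':
        z=np.load(f'pics/{f}.npz');T=np.eye(4);T[:3,:3]=Rq(z['q']);T[:3,3]=z['p'];T=T@np.array(c['T_tool_cam'])
        R=T[:3,:3].T;t=-R@T[:3,3]
    else: R=np.array(c['R']);t=np.array(c['t'])
    return K,d,R,t
def ray(C,uv):
    K,d,R,t=C;p=cv2.undistortPoints(np.array(uv,float).reshape(-1,1,2),K,d).reshape(-1,2)
    D=np.c_[p,np.ones(len(p))]@R; return -R.T@t,D
def plane(C,uv,z):
    o,D=ray(C,uv); return o+D*((z-o[2])/D[:,2])[:,None]
def proj(C,X):
    K,d,R,t=C;return cv2.projectPoints(np.array(X,float).reshape(-1,1,3),cv2.Rodrigues(R)[0],t,K,d)[0].reshape(-1,2)
E
python3 - <<'E'
from h import *
a=snap('scene','sc0');b=snap('side','si0');c=snap('wrist','wr0')
for n in('scene','side','wrist'):
    C=cam(n,'wr0');print(n,(-C[2].T@C[3]).round(3),C[2][2].round(3),C[0][0,0])
cv2.imwrite('pics/v0.png',cv2.resize(np.hstack([a,b])[:,:,::-1],(800,300)))
print(r.state())
E
```

```text
pics
scene [ 1.219 -0.139  1.141] [-0.508  0.14  -0.85 ] 435.50029378060077
side [ 0.242 -0.569  0.539] [ 0.42   0.746 -0.516] 351.13854272233294
wrist [0.102 0.52  0.373] [ 0.287 -0.104 -0.952] 269.7074131152872
{'clock': 0.15, 'joint_positions': array([ 1.00462421e+00,  3.13295428e-01,  1.49823088e+00,  1.69412301e-05,
        1.33098880e+00, -2.23390368e-01]), 'qvel': array([-4.13741701e-04, -1.65167084e-03, -3.11769942e-03, -2.20231873e-04,
        4.43521300e-04,  2.90465296e-06]), 'joint_efforts': array([ 1.98537971e-03, -4.12369072e+01, -2.59801090e+01, -9.49227956e-05,
        3.13795252e-03,  1.50565171e-05]), 'tool_pos': array([0.17636066, 0.4943008 , 0.2308918 ]), 'tool_rot': array([-1.84985910e-04,  1.70554977e-01,  9.85348054e-01, -4.22587081e-04]), 'contact_force': array([-0.52379314, -0.13638534,  0.20176542]), 'wrist_torque': array([ 0.01401926, -0.01404942,  0.00859791]), 'grip_force': 0.0, 'gripper_width': 0.9981417516183071}
```

View pics/sc0.png

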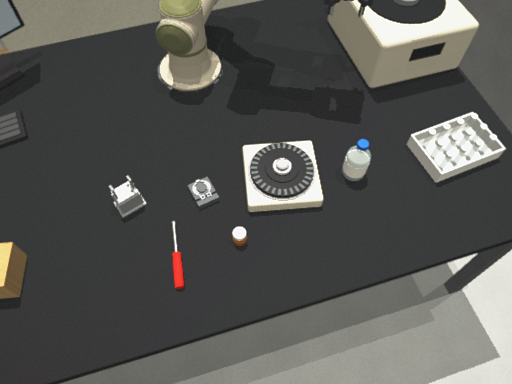

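View pics/si0.png

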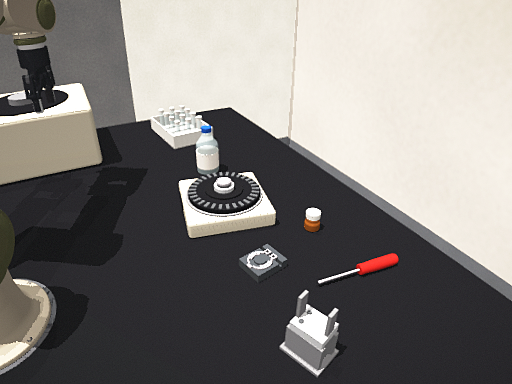

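The scene view shows the pliers in their cradle at about (126,193), the ring block at (203,191), the carousel hub at (282,165), the bottle at (357,160) and the jar at (240,236). The side view shows the pliers at (315,335), the ring at (262,262) and the hub at (224,184).

Run:
```python
from h import *
C=cam('scene');S=cam('side')
print('grip-block top',plane(C,[(126,198)],.074),plane(S,[(314,322)],.074))
print('plates tops',plane(C,[(112,183),(132,178)],.124), plane(S,[(303,294),(333,312)],.124))
print('ring',plane(C,[(202,187)],.022),plane(S,[(261,260)],.022))
print('hub',plane(C,[(282,165)],.0895),plane(S,[(224,183)],.0895))
print('bottle',plane(C,[(362,145)],.15),'jar',plane(C,[(240,232)],.05))
print(plane(C,[(174,222),(178,287)],.01))
```

```text
grip-block top [[ 0.53310268 -0.29942595  0.074     ]] [[ 0.50604048 -0.30109279  0.074     ]]
plates tops [[ 0.50595196 -0.3219711   0.124     ]
 [ 0.50627502 -0.26614083  0.124     ]] [[ 0.49409023 -0.27892785  0.124     ]
 [ 0.51305459 -0.32891438  0.124     ]]
ring [[ 0.53002495 -0.08159209  0.022     ]] [[ 0.5313971  -0.08668554  0.022     ]]
hub [[0.56834165 0.15532267 0.0895    ]] [[0.54956855 0.14070639 0.0895    ]]
bottle [[0.60891479 0.37603202 0.15      ]] jar [[ 0.7191512  -0.01769865  0.05      ]]
[[ 0.61369792 -0.18720442  0.01      ]
 [ 0.80662305 -0.21726273  0.01      ]]
```

Emit:
{"op": "arm_command", "data": {
  "deltas": [
    {"x": 0.023, "y": -0.055, "z": 0.008, "wz": 2},
    {"x": 0.023, "y": -0.055, "z": 0.008, "wz": 2},
    {"x": 0.023, "y": -0.055, "z": 0.008, "wz": 2},
    {"x": 0.023, "y": -0.055, "z": 0.008, "wz": 2},
    {"x": 0.023, "y": -0.055, "z": 0.008, "wz": 2}
  ]
}}

```text
schema error: expected keys fingers, x, y, z, wx, wy, wz
```

Emit:
{"op": "arm_command", "data": {
  "deltas": [
    {"x": 0.023, "y": -0.055, "z": 0.008, "wz": 2},
    {"x": 0.023, "y": -0.055, "z": 0.008, "wz": 2},
    {"x": 0.023, "y": -0.055, "z": 0.008, "wz": 2},
    {"x": 0.023, "y": -0.055, "z": 0.008, "wz": 2},
    {"x": 0.023, "y": -0.055, "z": 0.008, "wz": 2}
  ]
}}

```text
schema error: expected keys fingers, x, y, z, wx, wy, wz
```

Emit:
{"op": "arm_command", "data": {
  "deltas": [
    {"x": 0.023, "y": -0.055, "z": 0.008},
    {"x": 0.02, "y": -0.055, "z": 0.008},
    {},
    {}
  ]
}}

```text
schema error: expected keys fingers, x, y, z, wx, wy, wz
```

Run:
```python
from h import *
print(r.state()['tool_pos'],r.state()['tool_rot'])
a=snap('wrist','wr1')
cv2.imwrite('pics/v1.png',cv2.resize(a[:,:,::-1],(800,600),interpolation=cv2.INTER_CUBIC))
```

```text
[0.17636066 0.4943008  0.2308918 ] [-1.84985910e-04  1.70554977e-01  9.85348054e-01 -4.22587081e-04]
```

View pics/v1.png

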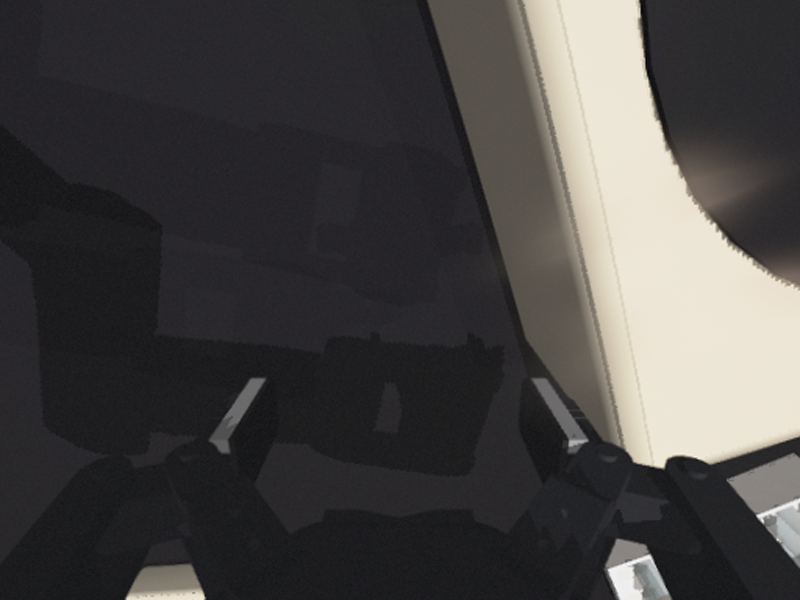

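The moves were refused because every key is required. The arm hasn't moved, so this view shows only the fingers at (240,410) and (560,410) and the other instrument on the right. Resending.

Emit:
{"op": "arm_command", "data": {
  "deltas": [
    {"fingers": 0, "x": 0.023, "y": -0.055, "z": 0.008, "wx": 0, "wy": 0, "wz": 2},
    {"fingers": 0, "x": 0.023, "y": -0.055, "z": 0.008, "wx": 0, "wy": 0, "wz": 2},
    {"fingers": 0, "x": 0.023, "y": -0.055, "z": 0.008, "wx": 0, "wy": 0, "wz": 2},
    {"fingers": 0, "x": 0.023, "y": -0.055, "z": 0.008, "wx": 0, "wy": 0, "wz": 2},
    {"fingers": 0, "x": 0.023, "y": -0.055, "z": 0.008, "wx": 0, "wy": 0, "wz": 2}
  ]
}}

```text
clock: 0.82
tool_pos: [0.2917, 0.2177, 0.2716]
tool_rot: [0.0, 0.083, 0.997, 0.0]
contact_force: [0.7, -0.9, -0.0]
gripper_width: 0.999
grip_force: 0.0
```

Emit:
{"op": "arm_command", "data": {
  "deltas": [
    {"fingers": 0, "x": 0.023, "y": -0.055, "z": 0.008, "wx": 0, "wy": 0, "wz": 2},
    {"fingers": 0, "x": 0.023, "y": -0.055, "z": 0.008, "wx": 0, "wy": 0, "wz": 2},
    {"fingers": 0, "x": 0.023, "y": -0.055, "z": 0.008, "wx": 0, "wy": 0, "wz": 2},
    {"fingers": 0, "x": 0.023, "y": -0.055, "z": 0.008, "wx": 0, "wy": 0, "wz": 2},
    {"fingers": 0, "x": 0.023, "y": -0.055, "z": 0.008, "wx": 0, "wy": 0, "wz": 2}
  ]
}}

```text
clock: 1.45
tool_pos: [0.4068, -0.0576, 0.3116]
tool_rot: [0.0, -0.003, 1.0, -0.0]
contact_force: [1.0, 0.8, -0.0]
gripper_width: 1.001
grip_force: 0.0
```

Emit:
{"op": "arm_command", "data": {
  "deltas": [
    {"fingers": 0, "x": 0.023, "y": -0.055, "z": 0.008, "wx": 0, "wy": 0, "wz": 0},
    {"fingers": 0, "x": 0.02, "y": -0.055, "z": 0.008, "wx": 0, "wy": 0, "wz": 0},
    {"fingers": 0, "x": 0, "y": 0, "z": 0, "wx": 0, "wy": 0, "wz": 0},
    {"fingers": 0, "x": 0, "y": 0, "z": 0, "wx": 0, "wy": 0, "wz": 0}
  ]
}}

```text
clock: 1.95
tool_pos: [0.4493, -0.1651, 0.327]
tool_rot: [-0.0, -0.003, 1.0, 0.0]
contact_force: [-0.2, 0.8, -0.4]
gripper_width: 1.0
grip_force: 0.0
```

Run:
```python
from h import *
print(r.state()['tool_pos'],r.state()['tool_rot'],r.state()['clock'])
a=snap('wrist','wr2')
cv2.imwrite('pics/v2.png',cv2.resize(a[:,:,::-1],(800,600),interpolation=cv2.INTER_CUBIC))
```

```text
[ 0.44925841 -0.16508568  0.32700512] [-2.93849144e-04 -3.12080363e-03  9.99995033e-01  3.29804674e-04] 1.95
```

View pics/v2.png

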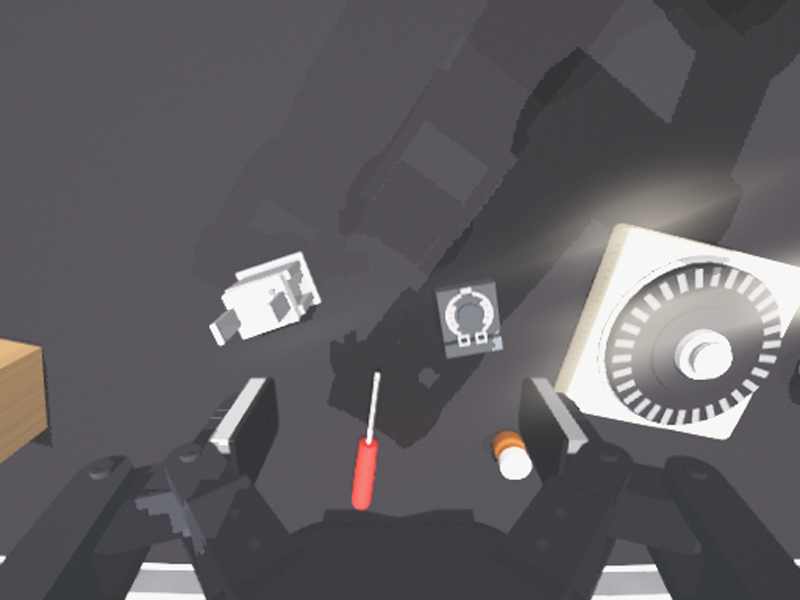

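The wrist view (800 px wide) shows the pliers at (265,305) turned about 20°, the ring at (468,313) with its eyes at (464,340) and (482,338), and the spindle at (703,355). Measuring these now.

Run:
```python
from h import *
C=cam('wrist','wr2');s=.64
print('cam',-C[2].T@C[3],C[2][2])
f=lambda uv,z:plane(C,np.array(uv)*s,z).round(4)
print('ring',f([(469,314),(464,340),(483,338)],.022))
print('block corners',f([(436,287),(493,280),(503,351),(446,357)],.02))
print('hub top',f([(706,352)],.0895))
print('pliers block top',f([(223,291),(289,266),(309,325),(240,345)],.074))
print('plates top',f([(218,330)],.124))
print('cradle base',f([(237,270),(302,252),(320,300)],.0))
```

```text
cam [ 0.37064865 -0.16600764  0.46890468] [ 0.30499695  0.00226532 -0.95235063]
ring [[ 0.5296 -0.0847  0.022 ]
 [ 0.5614 -0.0886  0.022 ]
 [ 0.5588 -0.0668  0.022 ]]
block corners [[ 0.4988 -0.1227  0.02  ]
 [ 0.4904 -0.06    0.02  ]
 [ 0.576  -0.0418  0.02  ]
 [ 0.5839 -0.1081  0.02  ]]
hub top [[0.5452 0.1456 0.0895]]
pliers block top [[ 0.4886 -0.337   0.074 ]
 [ 0.4632 -0.2699  0.074 ]
 [ 0.5238 -0.2541  0.074 ]
 [ 0.5462 -0.3265  0.074 ]]
plates top [[ 0.5097 -0.3243  0.124 ]]
cradle base [[ 0.4854 -0.3498  0.    ]
 [ 0.4642 -0.2735  0.    ]
 [ 0.5211 -0.2559  0.    ]]
```

Emit:
{"op": "arm_command", "data": {
  "deltas": [
    {"fingers": 0, "x": 0.017, "y": -0.044, "z": -0.029, "wx": 0, "wy": 0, "wz": 6},
    {"fingers": 0, "x": 0.017, "y": -0.044, "z": -0.029, "wx": 0, "wy": 0, "wz": 7},
    {"fingers": 0, "x": 0.017, "y": -0.044, "z": -0.029, "wx": 0, "wy": 0, "wz": 6},
    {"fingers": 0, "x": 0, "y": 0, "z": 0, "wx": 0, "wy": 0, "wz": 0},
    {"fingers": 0, "x": 0, "y": 0, "z": 0, "wx": 0, "wy": 0, "wz": 0}
  ]
}}

```text
clock: 2.62
tool_pos: [0.5007, -0.2963, 0.2412]
tool_rot: [0.0, -0.168, 0.986, -0.0]
contact_force: [-0.6, -0.2, -0.4]
gripper_width: 0.995
grip_force: 0.0
```

Run:
```python
from h import *
print(r.state()['tool_pos'],r.state()['tool_rot'],r.state()['clock'])
a=snap('wrist','wr3')
cv2.imwrite('pics/v3.png',cv2.resize(a[:,:,::-1],(800,600),interpolation=cv2.INTER_CUBIC))
```

```text
[ 0.5006789  -0.29630327  0.24118774] [ 3.44055611e-04 -1.68407004e-01  9.85717446e-01 -2.81088354e-04] 2.625
```

View pics/v3.png

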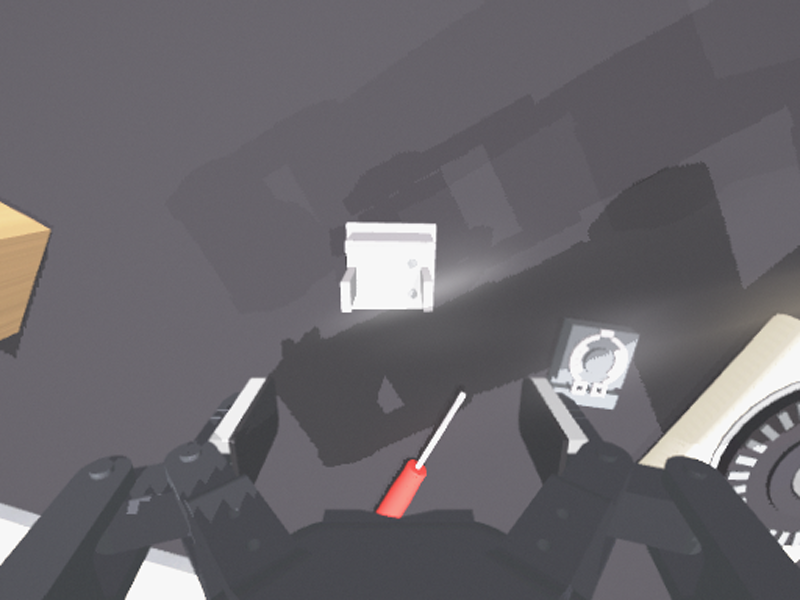

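The pliers are now square to the view. The block top spans roughly (345–435, 240–311), with plates at x≈347 and x≈428. I'll zoom in on pliers and ring to get precise corners.

Run:
```python
from h import *
a=cv2.imread('pics/wr3.png')
p=cv2.resize(a[130:210,210:290],(400,400),interpolation=cv2.INTER_NEAREST)
q=cv2.resize(a[195:265,345:415],(400,400),interpolation=cv2.INTER_NEAREST)
cv2.imwrite('pics/v4.png',np.hstack([p,q]))
C=cam('wrist','wr3');o=-C[2].T@C[3];print(o,C[2][2])
```

```text
[ 0.42632883 -0.32265823  0.38299536] [ 0.28895595  0.10109527 -0.9519896 ]
```

View pics/v4.png

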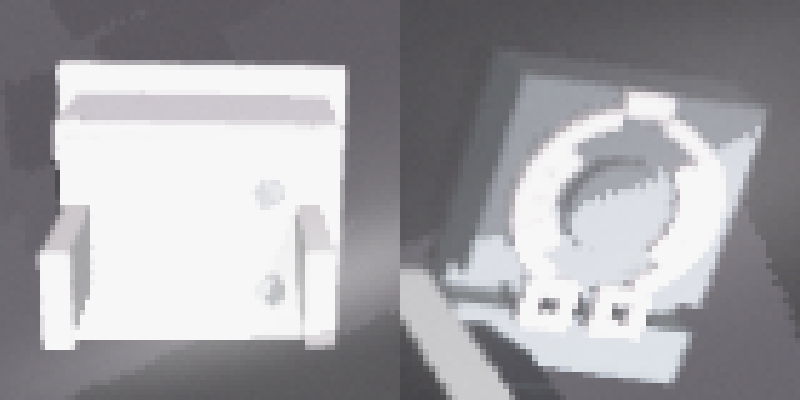

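The crop shows plate tops spanning x 40–337 and y 250–348 (5x from (210,130)). The eyes are at (148,305) and (220,315), and the back lug at (250,105) (5.71x from (345,195)).

Run:
```python
from h import *
C=cam('wrist','wr3')
g=lambda uv,z:plane(C,np.array(uv)/5+[209.5,129.5],z)
P=g([(40,250),(337,250),(337,348),(40,348)],.124);print('plates',P.round(4),P.mean(0))
yaw=lambda v:np.degrees(np.arctan2(v[1],v[0]))
print(yaw(P[1]-P[0])-90,yaw(P[2]-P[3])-90,np.linalg.norm(P[1]-P[0]),np.linalg.norm(P[3]-P[0]))
B=g([(58,122),(343,122),(338,342),(62,342)],.074);print('block',B.round(4),B.mean(0),yaw(B[1]-B[0])-90,np.linalg.norm(B[1]-B[0]),np.linalg.norm(B[3]-B[0]))
k=lambda uv,z:plane(C,np.array(uv)/5.714+[344.5,194.5],z)
E=k([(148,305),(220,315)],.024);print('eyes',E,np.linalg.norm(E[1]-E[0]),yaw(E[1]-E[0])-90)
K=k([(250,105)],.024);d=E.mean(0)-K[0];print('back',K,yaw(d),np.linalg.norm(d))
print('post',k([(222,215)],.024))
R=Rq(r.state()['tool_rot']);print(yaw(R[:2,1]))
```

```text
plates [[ 0.5047 -0.3343  0.124 ]
 [ 0.4851 -0.2786  0.124 ]
 [ 0.5044 -0.2713  0.124 ]
 [ 0.5245 -0.3283  0.124 ]] [ 0.50469752 -0.30314691  0.124     ]
19.366018214862848 19.377087330161217 0.05906565773006291 0.020666241736669345
block [[ 0.4893 -0.3416  0.074 ]
 [ 0.4675 -0.2797  0.074 ]
 [ 0.518  -0.2617  0.074 ]
 [ 0.5402 -0.3248  0.074 ]] [ 0.50372938 -0.30195004  0.074     ] 19.357732319569678 0.0656827534323756 0.053641241727689234
eyes [[ 0.56072328 -0.0900894   0.024     ]
 [ 0.55711722 -0.07031704  0.024     ]] 0.02009850846964863 10.335934882753705
back [[ 0.50086609 -0.09157592  0.024     ]] 11.0837710396289 0.059157617932131534
post [[ 0.5307269  -0.08380279  0.024     ]]
109.41464253710419
```

Emit:
{"op": "arm_command", "data": {
  "deltas": [
    {"fingers": 0, "x": 0.004, "y": -0.0065, "z": -0.03, "wx": 0, "wy": 0, "wz": 0},
    {"fingers": 0, "x": 0, "y": 0, "z": -0.045, "wx": 0, "wy": 0, "wz": 0},
    {"fingers": 0, "x": 0, "y": 0, "z": -0.045, "wx": 0, "wy": 0, "wz": 0},
    {"fingers": 0, "x": 0, "y": 0, "z": -0.038, "wx": 0, "wy": 0, "wz": 0},
    {"fingers": 0.1, "x": 0, "y": 0, "z": 0, "wx": 0, "wy": 0, "wz": 0}
  ],
  "newtons": 60
}}

```text
clock: 3.3
tool_pos: [0.5039, -0.3024, 0.0816]
tool_rot: [-0.001, -0.169, 0.986, 0.001]
contact_force: [0.1, 0.1, 2.0]
gripper_width: 0.895
grip_force: 0.0
```

Emit:
{"op": "arm_command", "data": {
  "deltas": [
    {"fingers": 0.2, "x": 0, "y": 0, "z": 0, "wx": 0, "wy": 0, "wz": 0},
    {"fingers": 0.25, "x": 0, "y": 0, "z": 0, "wx": 0, "wy": 0, "wz": 0},
    {"fingers": 0.25, "x": 0, "y": 0, "z": 0, "wx": 0, "wy": 0, "wz": 0}
  ]
}}

```text
clock: 3.68
tool_pos: [0.5048, -0.3043, 0.0835]
tool_rot: [0.001, -0.168, 0.986, -0.001]
contact_force: [-0.6, 0.1, 0.6]
gripper_width: 0.747
grip_force: 0.0
```

Emit:
{"op": "arm_command", "data": {
  "deltas": [
    {"fingers": 0.32, "x": 0, "y": 0, "z": 0, "wx": 0, "wy": 0, "wz": 0},
    {"fingers": 0.32, "x": 0, "y": 0, "z": 0, "wx": 0, "wy": 0, "wz": 0},
    {"fingers": 0.32, "x": 0, "y": 0, "z": 0, "wx": 0, "wy": 0, "wz": 0}
  ]
}}

```text
clock: 4.05
tool_pos: [0.505, -0.3048, 0.0836]
tool_rot: [0.001, -0.168, 0.986, -0.001]
contact_force: [0.0, -1.5, 5.7]
gripper_width: 0.683
grip_force: 10.8
```

Emit:
{"op": "arm_command", "data": {
  "deltas": [
    {"fingers": 0.32, "x": 0, "y": 0, "z": 0.01, "wx": 0, "wy": 0, "wz": 0},
    {"fingers": 0.32, "x": 0, "y": 0, "z": 0.03, "wx": 0, "wy": 0, "wz": 0},
    {"fingers": 0.32, "x": 0, "y": 0, "z": 0.03, "wx": 0, "wy": 0, "wz": 0},
    {"fingers": 0.32, "x": 0, "y": 0, "z": 0.03, "wx": 0, "wy": 0, "wz": 0},
    {"fingers": 0.32, "x": 0, "y": 0, "z": 0, "wx": 0, "wy": 0, "wz": 0}
  ]
}}

```text
clock: 4.68
tool_pos: [0.5051, -0.3045, 0.1844]
tool_rot: [0.001, -0.168, 0.986, -0.002]
contact_force: [0.0, -0.2, -2.3]
gripper_width: 0.683
grip_force: 10.3
```

Emit:
{"op": "arm_command", "data": {
  "deltas": [
    {"fingers": 0.32, "x": 0, "y": 0, "z": 0, "wx": 0, "wy": 0, "wz": 0}
  ]
}}

```text
clock: 4.8
tool_pos: [0.504, -0.3036, 0.181]
tool_rot: [-0.001, -0.168, 0.986, 0.001]
contact_force: [1.0, 0.8, -2.1]
gripper_width: 0.681
grip_force: 10.3
```

Run:
```python
from h import *
a=snap('wrist','wr4');b=snap('side','si4')
S=cam('side');p=proj(S,[r.state()['tool_pos']])[0].astype(int);print(p)
c=cv2.resize(b[max(p[1]-60,0):p[1]+90,p[0]-60:p[0]+90],(400,400))
cv2.imwrite('pics/v5.png',np.hstack([cv2.resize(a,(400,300)),np.zeros((300,1,3),np.uint8),c[:300]])[:,:,::-1] if 0 else np.hstack([cv2.resize(a,(400,400)),c])[:,:,::-1])
```

```text
[322 275]
```

View pics/v5.png

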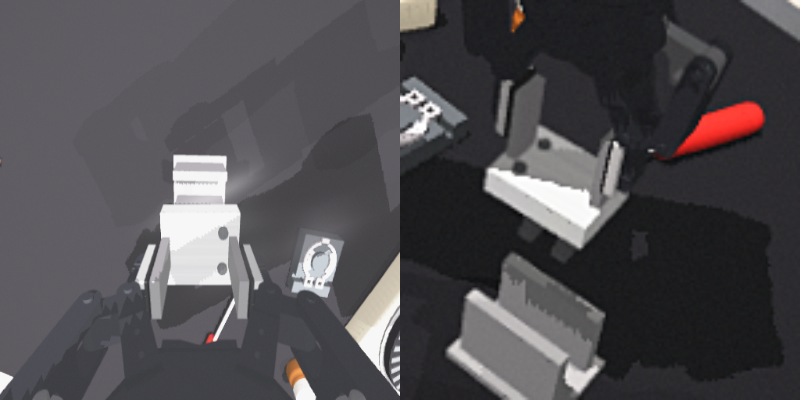

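The pliers are held level below the fingers, clear of the cradle. The two block-top holes at (223,233) and (223,268) let me check the pliers' offset in the tool frame.

Run:
```python
from h import *
def holes(f,u0,u1,v0,v1):
    g=cv2.imread(f'pics/{f}.png',0)[v0:v1,u0:u1].astype(float)
    m=(g<cv2.medianBlur(g.astype(np.uint8),15)-25).astype(np.uint8)
    n,l,s,c=cv2.connectedComponentsWithStats(m)
    return [(c[i][0]+u0,c[i][1]+v0,s[i][4]) for i in range(1,n) if s[i][4]>8]
H3=holes('wr3',256,270,160,196);H4=holes('wr4',272,296,212,268);print(H3,H4)
def tool(f,uv,z):
    C=cam('wrist',f);zf=np.load(f'pics/{f}.npz');return (plane(C,uv,z)-zf['p'])@Rq(zf['q'])
a3=tool('wr3',[h[:2] for h in H3],.074); 
p3=tool('wr3',[(np.array([188.5,299])/5+[209.5,129.5])],.124)
z4=np.load('pics/wr4.npz')['p'];print(z4)
a4=tool('wr4',[h[:2] for h in H4],z4[2]-.0096)
print(a3-p3);print(a4)
```

```text
[(np.float64(264.625), np.float64(187.625), np.int32(16))] [(np.float64(284.2967032967033), np.float64(223.01098901098902), np.int32(91)), (np.float64(282.0253164556962), np.float64(257.5189873417722), np.int32(79))]
[ 0.50404067 -0.3036255   0.18102445]
[[-0.01337711  0.01944341  0.0499948 ]]
[[ 0.01029303  0.01792865  0.009644  ]
 [-0.01386464  0.01730321  0.00961933]]
```

Emit:
{"op": "arm_command", "data": {
  "deltas": [
    {"fingers": 0.32, "x": 0.0266, "y": 0.0477, "z": 0, "wx": 0, "wy": 0, "wz": -1.7},
    {"fingers": 0.32, "x": 0.0266, "y": 0.0477, "z": 0, "wx": 0, "wy": 0, "wz": -1.7},
    {"fingers": 0.32, "x": 0.0266, "y": 0.0477, "z": 0, "wx": 0, "wy": 0, "wz": -1.7},
    {"fingers": 0.32, "x": 0.0266, "y": 0.0477, "z": 0, "wx": 0, "wy": 0, "wz": -1.7},
    {"fingers": 0.32, "x": 0.0266, "y": 0.0477, "z": 0, "wx": 0, "wy": 0, "wz": -1.8}
  ]
}}

```text
clock: 5.52
tool_pos: [0.6378, -0.0638, 0.1811]
tool_rot: [-0.001, -0.093, 0.996, 0.0]
contact_force: [0.6, -0.3, -1.2]
gripper_width: 0.679
grip_force: 10.3
```

Emit:
{"op": "arm_command", "data": {
  "deltas": [
    {"fingers": 0.32, "x": 0, "y": 0, "z": 0, "wx": 0, "wy": 0, "wz": 0},
    {"fingers": 0.32, "x": 0, "y": 0, "z": 0, "wx": 0, "wy": 0, "wz": 0},
    {"fingers": 0.32, "x": 0, "y": 0, "z": 0, "wx": 0, "wy": 0, "wz": 0}
  ]
}}

```text
clock: 5.9
tool_pos: [0.6371, -0.0666, 0.182]
tool_rot: [-0.0, -0.093, 0.996, 0.0]
contact_force: [-0.3, 0.1, -1.2]
gripper_width: 0.681
grip_force: 10.3
```

Run:
```python
from h import *
s=r.state();print(s['tool_pos'],s['tool_rot'],s['clock'])
a=snap('wrist','wr5');C=cam('wrist','wr5')
p=proj(C,[[.559,-.08,.024],[.5307,-.0838,.024],[.5,-.09,.024]]);print(p)
u,v=p[1].astype(int);u0,v0=u-40,max(v-40,0);print(u0,v0)
c=cv2.resize(a[v0:v0+80,u0:u0+80],(560,560),interpolation=cv2.INTER_NEAREST)
cv2.imwrite('pics/v6.png',c[:,:,::-1])
```

```text
[ 0.63705209 -0.06663056  0.18195594] [-3.52901202e-04 -9.30835486e-02  9.95658237e-01  5.14516880e-05] 5.9
[[256.1065268  105.61690337]
 [257.59933138  76.88940525]
 [257.27639341  43.5799571 ]]
217 36
```

View pics/v6.png

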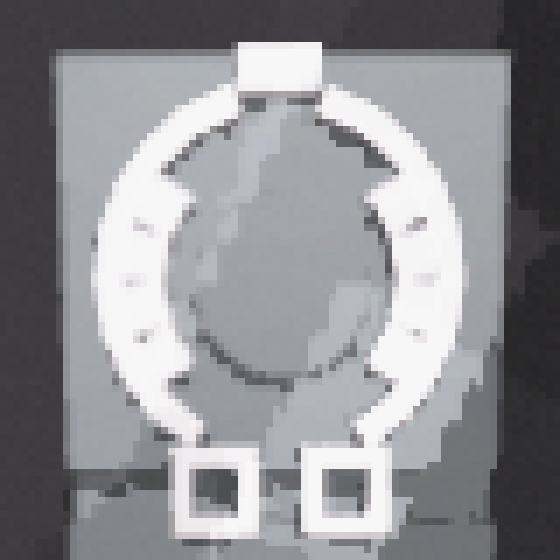

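A clear view of the ring: eyes at (216,491) and (346,491), back lug at (280,66) (7x from (217,36)). It is square to the tool.

Run:
```python
from h import *
C=cam('wrist','wr5');z=np.load('pics/wr5.npz')
P=plane(C,np.array([(216.5,491),(346,491),(280,66)])/7+[216.5,35.5],.024)
print(P,np.linalg.norm(P[1]-P[0]));m=P[:2].mean(0);d=m-P[2]
print('mid',m,'tcp delta',m-z['p'],'yaw',np.degrees(np.arctan2(d[1],d[0])),np.linalg.norm(d),'tool yaw',np.degrees(2*np.arctan2(.0930835,.9956582)))
d=P[1]-P[0];print(np.degrees(np.arctan2(d[1],d[0]))-90)
```

```text
[[ 0.56072869 -0.0890565   0.024     ]
 [ 0.55709047 -0.06973988  0.024     ]
 [ 0.50135734 -0.09053417  0.024     ]] 0.01965625842608319
mid [ 0.55890958 -0.07939819  0.024     ] tcp delta [-0.07814252 -0.01276763 -0.15795594] yaw 10.951028901575675 0.058619707902801174 tool yaw 10.682048387065814
10.666516095045381
```

Emit:
{"op": "arm_command", "data": {
  "deltas": [
    {"fingers": 0.32, "x": -0.04, "y": -0.006, "z": 0, "wx": 0, "wy": 0, "wz": 0},
    {"fingers": 0.32, "x": -0.0385, "y": -0.007, "z": -0.02, "wx": 0, "wy": 0, "wz": 0},
    {"fingers": 0.32, "x": 0, "y": 0, "z": -0.04, "wx": 0, "wy": 0, "wz": 0},
    {"fingers": 0.32, "x": 0, "y": 0, "z": -0.02, "wx": 0, "wy": 0, "wz": 0},
    {"fingers": 0.32, "x": 0, "y": 0, "z": 0, "wx": 0, "wy": 0, "wz": 0}
  ]
}}

```text
clock: 6.58
tool_pos: [0.5581, -0.079, 0.1013]
tool_rot: [-0.001, -0.093, 0.996, 0.001]
contact_force: [-0.2, 0.7, -1.1]
gripper_width: 0.68
grip_force: 10.3
```

Emit:
{"op": "arm_command", "data": {
  "deltas": [
    {"fingers": 0.32, "x": 0, "y": 0, "z": 0, "wx": 0, "wy": 0, "wz": 0},
    {"fingers": 0.32, "x": 0, "y": 0, "z": 0, "wx": 0, "wy": 0, "wz": 0}
  ]
}}

```text
clock: 6.82
tool_pos: [0.5595, -0.0788, 0.1034]
tool_rot: [0.001, -0.094, 0.996, -0.0]
contact_force: [-0.3, -0.0, -1.2]
gripper_width: 0.681
grip_force: 10.3
```

Emit:
{"op": "arm_command", "data": {
  "deltas": [
    {"fingers": 0.32, "x": 0, "y": 0, "z": 0, "wx": 0, "wy": 0, "wz": 0},
    {"fingers": 0.32, "x": 0, "y": 0, "z": 0, "wx": 0, "wy": 0, "wz": 0}
  ]
}}

```text
clock: 7.08
tool_pos: [0.5591, -0.0785, 0.1026]
tool_rot: [0.0, -0.094, 0.996, -0.0]
contact_force: [-0.1, 0.1, -2.4]
gripper_width: 0.68
grip_force: 10.3
```

Run:
```python
from h import *
a=snap('wrist','wr6');C=cam('wrist','wr6');b=snap('side','si6');S=cam('side')
print(proj(S,[[.5607,-.089,.024],[.557,-.0697,.024],[.559,-.0794,.06]]))
c=cv2.resize(b[190:290,200:330],(520,400),interpolation=cv2.INTER_CUBIC)
cv2.imwrite('pics/v7.png',c[:,:,::-1])
```

```text
[[273.3292844  255.68249404]
 [267.36483928 250.95185688]
 [271.13812686 240.50460946]]
```

View pics/v7.png

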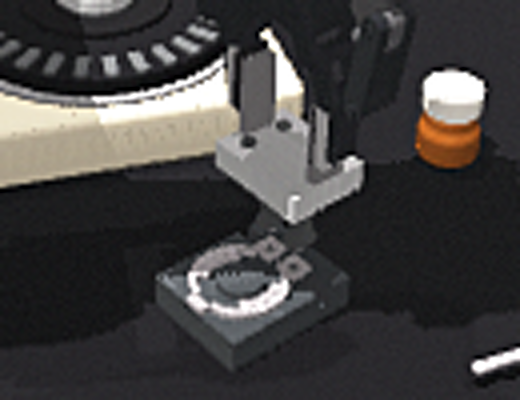

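The side view shows the legs hovering just over the eyes at (268,248) and (293,268). Descending gently with a small correction.

Emit:
{"op": "arm_command", "data": {
  "deltas": [
    {"fingers": 0.32, "x": -0.0005, "y": -0.0008, "z": -0.003, "wx": 0, "wy": 0, "wz": 0},
    {"fingers": 0.32, "x": 0, "y": 0, "z": -0.003, "wx": 0, "wy": 0, "wz": 0},
    {"fingers": 0.32, "x": 0, "y": 0, "z": -0.001, "wx": 0, "wy": 0, "wz": 0},
    {"fingers": 0.32, "x": 0, "y": 0, "z": 0, "wx": 0, "wy": 0, "wz": 0}
  ]
}}

```text
clock: 7.68
tool_pos: [0.5585, -0.0793, 0.0952]
tool_rot: [-0.0, -0.094, 0.996, 0.0]
contact_force: [-0.4, 0.3, -2.2]
gripper_width: 0.683
grip_force: 10.3
```

Emit:
{"op": "arm_command", "data": {
  "deltas": [
    {"fingers": 0.32, "x": 0, "y": 0, "z": -0.002, "wx": 0, "wy": 0, "wz": 0},
    {"fingers": 0.32, "x": 0, "y": 0, "z": -0.002, "wx": 0, "wy": 0, "wz": 0},
    {"fingers": 0.32, "x": 0, "y": 0, "z": 0, "wx": 0, "wy": 0, "wz": 0}
  ]
}}

```text
clock: 8.05
tool_pos: [0.5584, -0.0793, 0.0911]
tool_rot: [-0.0, -0.094, 0.996, 0.0]
contact_force: [1.0, -0.1, -2.3]
gripper_width: 0.68
grip_force: 10.3
```

Emit:
{"op": "arm_command", "data": {
  "deltas": [
    {"fingers": 0.32, "x": 0, "y": 0, "z": -0.001, "wx": 0, "wy": 0, "wz": 0},
    {"fingers": 0.32, "x": 0, "y": 0, "z": -0.001, "wx": 0, "wy": 0, "wz": 0},
    {"fingers": 0.32, "x": 0, "y": 0, "z": 0, "wx": 0, "wy": 0, "wz": 0}
  ]
}}

```text
clock: 8.43
tool_pos: [0.5585, -0.0793, 0.0892]
tool_rot: [-0.0, -0.094, 0.996, -0.0]
contact_force: [-0.4, -0.0, -2.2]
gripper_width: 0.683
grip_force: 10.3
```

Emit:
{"op": "arm_command", "data": {
  "deltas": [
    {"fingers": 0.32, "x": 0, "y": 0, "z": -0.001, "wx": 0, "wy": 0, "wz": 0},
    {"fingers": 0.32, "x": 0, "y": 0, "z": 0, "wx": 0, "wy": 0, "wz": 0}
  ]
}}

```text
clock: 8.68
tool_pos: [0.5585, -0.0793, 0.0882]
tool_rot: [-0.0, -0.094, 0.996, 0.0]
contact_force: [-0.4, 0.6, -1.2]
gripper_width: 0.683
grip_force: 10.3
```

Emit:
{"op": "arm_command", "data": {
  "deltas": [
    {"fingers": 0.36, "x": 0, "y": 0, "z": 0.0006, "wx": 0, "wy": 0, "wz": 0},
    {"fingers": 0.38, "x": 0, "y": 0, "z": 0.0004, "wx": 0, "wy": 0, "wz": 0},
    {"fingers": 0.38, "x": 0, "y": 0, "z": 0, "wx": 0, "wy": 0, "wz": 0}
  ]
}}

```text
clock: 9.05
tool_pos: [0.5585, -0.0794, 0.0893]
tool_rot: [0.0, -0.094, 0.996, -0.0]
contact_force: [0.4, -0.1, -1.7]
gripper_width: 0.622
grip_force: 15.4
```

Emit:
{"op": "arm_command", "data": {
  "deltas": [
    {"fingers": 0.4, "x": 0, "y": 0, "z": 0.0004, "wx": 0, "wy": 0, "wz": 0},
    {"fingers": 0.42, "x": 0, "y": 0, "z": 0.0003, "wx": 0, "wy": 0, "wz": 0},
    {"fingers": 0.42, "x": 0, "y": 0, "z": 0, "wx": 0, "wy": 0, "wz": 0}
  ]
}}

```text
clock: 9.43
tool_pos: [0.5585, -0.0793, 0.09]
tool_rot: [0.0, -0.094, 0.996, -0.0]
contact_force: [-0.1, 0.0, -1.8]
gripper_width: 0.582
grip_force: 16.6
```

Emit:
{"op": "arm_command", "data": {
  "deltas": [
    {"fingers": 0.44, "x": 0, "y": 0, "z": 0.0003, "wx": 0, "wy": 0, "wz": 0},
    {"fingers": 0.47, "x": 0, "y": 0, "z": 0.0004, "wx": 0, "wy": 0, "wz": 0},
    {"fingers": 0.5, "x": 0, "y": 0, "z": 0.0004, "wx": 0, "wy": 0, "wz": 0},
    {"fingers": 0.5, "x": 0, "y": 0, "z": 0, "wx": 0, "wy": 0, "wz": 0}
  ]
}}

```text
clock: 9.93
tool_pos: [0.5585, -0.0793, 0.0911]
tool_rot: [0.0, -0.094, 0.996, 0.0]
contact_force: [0.0, 0.0, -2.6]
gripper_width: 0.504
grip_force: 19.1
```

Emit:
{"op": "arm_command", "data": {
  "deltas": [
    {"fingers": 0.53, "x": 0, "y": 0, "z": 0.0003, "wx": 0, "wy": 0, "wz": 0},
    {"fingers": 0.56, "x": 0, "y": 0, "z": 0.0003, "wx": 0, "wy": 0, "wz": 0},
    {"fingers": 0.575, "x": 0, "y": 0, "z": 0.0001, "wx": 0, "wy": 0, "wz": 0},
    {"fingers": 0.59, "x": 0, "y": 0, "z": 0.0001, "wx": 0, "wy": 0, "wz": 0},
    {"fingers": 0.59, "x": 0, "y": 0, "z": 0, "wx": 0, "wy": 0, "wz": 0}
  ]
}}

```text
clock: 10.55
tool_pos: [0.5585, -0.0793, 0.0919]
tool_rot: [0.0, -0.094, 0.996, -0.0]
contact_force: [-0.1, 0.1, -2.0]
gripper_width: 0.417
grip_force: 22.0
```

Emit:
{"op": "arm_command", "data": {
  "deltas": [
    {"fingers": 0.59, "x": 0, "y": 0, "z": 0.003, "wx": 0, "wy": 0, "wz": 0},
    {"fingers": 0.59, "x": 0, "y": 0, "z": 0.008, "wx": 0, "wy": 0, "wz": 0},
    {"fingers": 0.59, "x": 0, "y": 0, "z": 0.015, "wx": 0, "wy": 0, "wz": 0},
    {"fingers": 0.59, "x": 0, "y": 0, "z": 0.02, "wx": 0, "wy": 0, "wz": 0},
    {"fingers": 0.59, "x": 0, "y": 0, "z": 0.015, "wx": 0, "wy": 0, "wz": 0}
  ]
}}

```text
clock: 11.18
tool_pos: [0.5588, -0.0795, 0.1547]
tool_rot: [0.001, -0.094, 0.996, -0.0]
contact_force: [-0.4, 0.7, -1.6]
gripper_width: 0.413
grip_force: 21.9
```

Emit:
{"op": "arm_command", "data": {
  "deltas": [
    {"fingers": 0.59, "x": 0, "y": 0, "z": 0.015, "wx": 0, "wy": 0, "wz": 0},
    {"fingers": 0.59, "x": 0, "y": 0, "z": 0.01, "wx": 0, "wy": 0, "wz": 0},
    {"fingers": 0.59, "x": 0, "y": 0, "z": 0, "wx": 0, "wy": 0, "wz": 0},
    {"fingers": 0.59, "x": 0, "y": 0, "z": 0, "wx": 0, "wy": 0, "wz": 0}
  ]
}}

```text
clock: 11.68
tool_pos: [0.5582, -0.0793, 0.1773]
tool_rot: [-0.001, -0.094, 0.996, 0.0]
contact_force: [0.4, 0.7, -1.6]
gripper_width: 0.418
grip_force: 21.9
```

Run:
```python
from h import *
a=snap('wrist','wr7');b=snap('side','si7');S=cam('side')
p=proj(S,[r.state()['tool_pos']-[0,0,.05]])[0].astype(int);print(p,r.state()['tool_pos'])
c=cv2.resize(b[p[1]-40:p[1]+40,p[0]-40:p[0]+40],(400,400),interpolation=cv2.INTER_CUBIC)
d=cv2.resize(a[30:190,176:336],(400,400),interpolation=cv2.INTER_CUBIC)
cv2.imwrite('pics/v8.png',np.hstack([d,c])[:,:,::-1])
```

```text
[272 214] [ 0.55822992 -0.07926636  0.17726676]
```

View pics/v8.png

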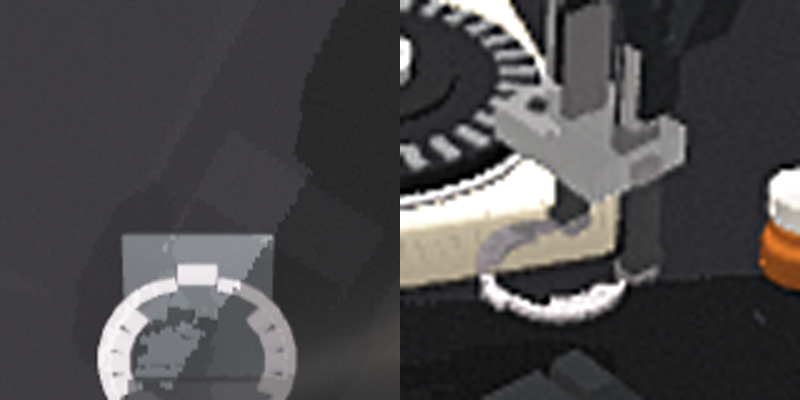

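The ring is spread on both tips, level, and clear of the block, with its back lug at wrist pixel ~(255,140). Now measuring the lug numerically and positioning the camera over the hub.

Run:
```python
from h import *
g=cv2.imread('pics/wr7.png',0)
for v in (128,132,136,139,142,145,148,151,156,162,168,174,180,186): print(v,''.join('#' if x>185 else '+' if x>150 else '.' for x in g[v,205:305]))
C=cam('wrist','wr7');z=np.load('pics/wr7.npz')
for uv in [(254.5,139.5)]:
    P=plane(C,[uv],z['p'][2]-.068);print(P,(P-z['p'])@Rq(z['q']))
P=plane(C,[(215,172),(294,172)],z['p'][2]-.068);print((P-z['p'])@Rq(z['q']))
```

```text
128 .....................................+..............................................................
132 ....................................................................................................
136 ..........................................################..........................................
139 ..........................................################..........................................
142 ................................++#######+#########################.................................
145 .........................++###############................######.+#+++++............................
148 ......................+###########..................................+++++++++.......................
151 ...................+#######+..............................................++++++....................
156 ...............+#############+..........................................++++++++++++................
162 ............#########+#####...............................................+++....++++++.............
168 ...........#############.....................................................++++++.+++++...........
174 ..........#############......................................................++++++++++++...........
180 ...........#####++######............................................................++..............
186 .............#########..............................................................................
[[ 0.50517854 -0.08969718  0.10927403]] [[ 0.05397645 -0.0003881   0.06805489]]
[[ 0.0283208  -0.03195812  0.06801155]
 [ 0.02828309  0.03115801  0.06804584]]
```

Emit:
{"op": "arm_command", "data": {
  "deltas": [
    {"fingers": 0.59, "x": 0.008, "y": 0.022, "z": 0.008, "wx": 0, "wy": 0, "wz": 0},
    {"fingers": 0.59, "x": 0.015, "y": 0.045, "z": 0.005, "wx": 0, "wy": 0, "wz": 0},
    {"fingers": 0.59, "x": 0.015, "y": 0.045, "z": 0, "wx": 0, "wy": 0, "wz": 0},
    {"fingers": 0.59, "x": 0.015, "y": 0.045, "z": 0, "wx": 0, "wy": 0, "wz": 0},
    {"fingers": 0.59, "x": 0.015, "y": 0.045, "z": 0, "wx": 0, "wy": 0, "wz": 0}
  ]
}}

```text
clock: 12.4
tool_pos: [0.6267, 0.1241, 0.1904]
tool_rot: [-0.0, -0.094, 0.996, 0.0]
contact_force: [0.5, 0.7, -0.9]
gripper_width: 0.416
grip_force: 21.9
```

Emit:
{"op": "arm_command", "data": {
  "deltas": [
    {"fingers": 0.59, "x": 0.012, "y": 0.03, "z": 0, "wx": 0, "wy": 0, "wz": 0},
    {"fingers": 0.59, "x": 0, "y": 0.01, "z": 0, "wx": 0, "wy": 0, "wz": 0},
    {"fingers": 0.59, "x": 0, "y": 0, "z": 0, "wx": 0, "wy": 0, "wz": 0},
    {"fingers": 0.59, "x": 0, "y": 0, "z": 0, "wx": 0, "wy": 0, "wz": 0},
    {"fingers": 0.59, "x": 0, "y": 0, "z": 0, "wx": 0, "wy": 0, "wz": 0}
  ]
}}

```text
clock: 13.02
tool_pos: [0.6385, 0.1616, 0.1911]
tool_rot: [0.0, -0.093, 0.996, -0.0]
contact_force: [0.3, -0.5, -2.3]
gripper_width: 0.42
grip_force: 21.9
```

Run:
```python
from h import *
s=r.state();print(s['tool_pos'],s['clock'])
snap('wrist','wr8');C=cam('wrist','wr8')
p=proj(C,[[.5452,.1456,.0895],[.5452,.1456,.075]]);print(p)
g=cv2.imread('pics/wr8.png',0);u,v=p[0].astype(int);print(u,v)
for vv in range(max(v-48,0),min(v+60,384),2): print(vv,''.join(' .:-=+*#%@'[int(x)//26] for x in g[vv,u-50:u+50]))
```

```text
[0.63847342 0.16164464 0.19110055] 13.025
[[256.7727524   86.38683769]
 [256.65008509  87.50269622]]
256 86
38 :::::::::---::::::::::::::::::::::::::::::::::::::::::::::::::::::::::::::::::::::::::::::::::::::::
40 ::::::::::::::::::::::::::::::::::::::::::::::::::::::::::::::::::::::::::::::::::::::::::::::::::.:
42 -:::::::::::::::::::::::::::::::::::::::::::::::::::::::::::::::::::::::::::::::::::::::::::::::::::
44 ==--::::::::::::::::::::::::::::::::::::::::::::::::::::::::::::::::::::::::::::::::::::::::::::::::
46 ===-::::::::::::::::::::::::::::::::::::::::::::::::::::::::::::::::::::::::::::::::::::::::::::::::
48 ==-::::::::::.:::::::::::::::::::::::::::::::::::::::::::::::::::::::::::::::::::::::::::::::::::::-
50 -::::::::::::.::::::::::.::::::::::::::::::::::::::::::.:::::::::.::.::....:::.::::::::::::::::::::-
52 :::::::::::::::::::::::::.:::::::::::::.:::::.:::::.:::::::.::::::.:::::::.::::::::..:::::::::::::--
54 :::::::::::::::::::::.:::::::::::::::::::::..:::::::::.:::::::.::::::::::::::::::.::::..:::::::::::-
56 :::::::::..::::::::::.::::::::::.:::::::.::.:::::::.:
[... 3946 characters left out ...]
........................:+***********+=-....................::::::::::
134 ..........................................:.::::::.::::::................................:::::::::::
136 .........................................+++++++++++++++=:...............................:::::::::::
138 .........................................+**************+:..............................::::::::::::
140 ....................................:::-:+**************=--::::.........................::::::::::::
142 .............................:--==+++***=+*++**++++++**+=++**+++===::..................:::::::::::::
144 .........................::-=+**********+-:::::::.......:+**********+=-::..............:::::::::::::
```

Run:
```python
from h import *
C=cam('wrist','wr8');z=np.load('pics/wr8.npz');T=Rq(z['q'])
g=cv2.GaussianBlur(cv2.imread('pics/wr8.png',0),(3,3),0)
m=(g[60:135,220:320]>130).astype(np.uint8)
c=max(cv2.findContours(m,0,2)[0],key=cv2.contourArea)
e=cv2.fitEllipse(c);uv=np.array(e[0])+[220,60];print(e[1],uv)
for q,zz in((uv,.075),((268.5,102.5),.0895)):
    P=plane(C,[q],zz)[0];print('hub',P,'tool',(P-z['p'])@T)
L=(plane(C,[(254.5,139.5)],z['p'][2]-.068)[0]-z['p'])@T;print('lug',L)
h=(plane(C,[uv],.075)[0]-z['p'])@T
for off in(.0254,.0258): print('tcp move',T@np.array([h[0]-off,h[1]-L[1],0]))
```

```text
(57.46672058105469, 59.486515045166016) [267.67786407 102.39798355]
hub [0.55590955 0.15786749 0.075     ] tool [0.08184063 0.01161772 0.1160928 ]
hub [0.55615343 0.1579541  0.0895    ] tool [0.08158381 0.01165566 0.10159281]
lug [ 0.05398405 -0.00038808  0.06799596]
tcp move [-5.76881053e-02  1.32890270e-03 -5.87571310e-06]
tcp move [-5.72950460e-02  1.40309442e-03 -5.84538862e-06]
```

Run:
```python
from h import *
X=[[.556,.158,.0895],[.556,.158,.075]]
print(proj(cam('wrist','wr2'),X)/.64,proj(cam('scene'),X),proj(cam('side'),X))
for f,roi in(('wr2',(410,500,190,260)),('sc0',(262,302,150,182)),('si0',(205,245,170,200))):
    g=cv2.imread(f'pics/{f}.png',0)[roi[2]:roi[3],roi[0]:roi[1]]
    n,l,s,c=cv2.connectedComponentsWithStats((g>150).astype(np.uint8));
    for i in range(1,n):
        if s[i][4]>80: print(f,s[i][:2]+[roi[0],roi[2]],s[i][2:],c[i]+[roi[0],roi[2]])
```

```text
[[715.0599637  361.7455911 ]
 [705.41149713 355.65977899]] [[281.45920024 161.42860078]
 [281.17887127 164.21069638]] [[223.51747094 179.42816086]
 [223.66120032 184.27049324]]
wr2 [410 190] [  90   53 3459] [449.18704828 210.66840127]
wr2 [468 243] [ 18  17 128] [476.1328125 251.546875 ]
sc0 [273 158] [ 19  16 219] [281.8630137  165.13242009]
si0 [214 177] [ 20  16 222] [222.91441441 184.46396396]
```

Emit:
{"op": "arm_command", "data": {
  "deltas": [
    {"fingers": 0.59, "x": -0.02, "y": 0, "z": 0, "wx": 0, "wy": 0, "wz": 0},
    {"fingers": 0.59, "x": -0.025, "y": 0, "z": 0, "wx": 0, "wy": 0, "wz": 0},
    {"fingers": 0.59, "x": -0.0125, "y": 0.0014, "z": -0.005, "wx": 0, "wy": 0, "wz": 0},
    {"fingers": 0.59, "x": 0, "y": 0, "z": -0.015, "wx": 0, "wy": 0, "wz": 0},
    {"fingers": 0.59, "x": 0, "y": 0, "z": -0.005, "wx": 0, "wy": 0, "wz": 0}
  ]
}}

```text
clock: 13.7
tool_pos: [0.5809, 0.1637, 0.1644]
tool_rot: [-0.001, -0.094, 0.996, -0.0]
contact_force: [0.1, -0.8, -2.3]
gripper_width: 0.415
grip_force: 21.9
```

Emit:
{"op": "arm_command", "data": {
  "deltas": [
    {"fingers": 0.59, "x": 0, "y": 0, "z": 0, "wx": 0, "wy": 0, "wz": 0},
    {"fingers": 0.59, "x": 0, "y": 0, "z": 0, "wx": 0, "wy": 0, "wz": 0},
    {"fingers": 0.59, "x": 0, "y": 0, "z": 0, "wx": 0, "wy": 0, "wz": 0},
    {"fingers": 0.59, "x": 0, "y": 0, "z": 0, "wx": 0, "wy": 0, "wz": 0}
  ]
}}

```text
clock: 14.2
tool_pos: [0.5811, 0.1641, 0.1661]
tool_rot: [0.0, -0.094, 0.996, 0.0]
contact_force: [-0.0, 0.1, -2.4]
gripper_width: 0.418
grip_force: 21.9
```

Run:
```python
from h import *
s=r.state();print(s['tool_pos'],s['clock'])
snap('wrist','wr9');g=cv2.imread('pics/wr9.png',0)
for vv in range(128,212,3): print(vv,''.join(' .:-=+*#%@'[int(x)//26] for x in g[vv,200:316]))
```

```text
[0.58110784 0.16407767 0.16610022] 14.2
128 .............................................:::.........:::::::::::::::::::::::::::::::::::::.:--------------------
131 ..........................................................................:..........::.::::::::-------:--:::--:----
134 ...............................................................................................:::::::::::::::::::--
137 ...............................................+++++++++++++++=:.................................:::::::::::::::::::
140 .........................................:--===++++++++++++++++==-:.............................::::::::::::::::::::
143 ...................................:==+++++++++++++++++++++++++++++++++++=-:...................:::::::::::::::::::::
146 .............................:-=++++++++++++++*****************+++++++++++++++=-:..............:::::::::::::::::::::
149 .........................:-===++++++********++++============+++*******++++++++++++=-:.........::::::::::::::::::::--
152 .......................-======+*****+++++===++++++++++++++++++++===+++++++++++++++++++-:
[... 1627 characters left out ...]
.-=======-::....::-=+++++++++========+++++++++=-::::::::::-=======-::::::::::::::::::::::::::::
197 .........................-==========================================================================================
200 ......................:::===========================================================================================
203 .....................:::=++++++++++++++++++++++++++++++++++++++++++++++++++++++++++++++++++++++++++++++++++++*******
206 ......................::=++++++++++++++++++++++*********************************************************************
209 .....................:::-+++++++++++++++++++++++++******************************************************************
```

Run:
```python
from h import *
C=cam('wrist','wr9');z=np.load('pics/wr9.npz');T=Rq(z['q'])
print(proj(C,[[.556,.158,.0895]]))
L=(plane(C,[(254.5,140)],z['p'][2]-.068)[0]-z['p'])@T;print('lug',L)
h=T.T@(np.array([.556,.158,.0895])-z['p']);print('hub',h)
g=cv2.GaussianBlur(cv2.imread('pics/wr9.png',0),(3,3),0)
print('row172',list(g[172,212:300]));print('col253',list(g[134:200,253]));print('colh',list(g[187,225:285]))
```

```text
[[253.44754189 172.46733505]]
lug [ 0.05360487 -0.00038789  0.06797763]
hub [ 0.02583303 -0.00128137  0.07658947]
row172 [np.uint8(36), np.uint8(36), np.uint8(50), np.uint8(85), np.uint8(112), np.uint8(120), np.uint8(121), np.uint8(120), np.uint8(119), np.uint8(118), np.uint8(118), np.uint8(118), np.uint8(119), np.uint8(120), np.uint8(119), np.uint8(119), np.uint8(128), np.uint8(139), np.uint8(140), np.uint8(132), np.uint8(126), np.uint8(129), np.uint8(137), np.uint8(143), np.uint8(144), np.uint8(143), np.uint8(142), np.uint8(142), np.uint8(143), np.uint8(144), np.uint8(145), np.uint8(145), np.uint8(145), np.uint8(146), np.uint8(146), np.uint8(145), np.uint8(143), np.uint8(141), np.uint8(139), np.uint8(139), np.uint8(141), np.uint8(142), np.uint8(143), np.uint8(143), np.uint8(143), np.uint8(143), np.uint8(145), np.uint8(144), np.uint8(144), np.uint8(144), np.uint8(143), np.uint8(142), np.uint8(141), np.uint8(141), np.uint8(141), np.uint8(142), np.uint8(143), np.uint8(144), np.uint8(145), np.uint8(143), np.uint8(137), np.uint8(132), np.uint8(132), np.uint8(134), np.uint8(141), np.uint
[... 1524 characters left out ...]
, np.uint8(114), np.uint8(112), np.uint8(114), np.uint8(117), np.uint8(118), np.uint8(117), np.uint8(117), np.uint8(118), np.uint8(120), np.uint8(121), np.uint8(121), np.uint8(121), np.uint8(121), np.uint8(123), np.uint8(123), np.uint8(122), np.uint8(122), np.uint8(122), np.uint8(121), np.uint8(120), np.uint8(119), np.uint8(119), np.uint8(120), np.uint8(121), np.uint8(122), np.uint8(123), np.uint8(122), np.uint8(120), np.uint8(117), np.uint8(115), np.uint8(115), np.uint8(119), np.uint8(126), np.uint8(135), np.uint8(141), np.uint8(143), np.uint8(142), np.uint8(131), np.uint8(106), np.uint8(80), np.uint8(68), np.uint8(69), np.uint8(77), np.uint8(85), np.uint8(92), np.uint8(101), np.uint8(113)]
```

Emit:
{"op": "arm_command", "data": {
  "deltas": [
    {"fingers": 0.59, "x": -0.001, "y": -0.0013, "z": 0, "wx": 0, "wy": 0, "wz": 0},
    {"fingers": 0.59, "x": 0, "y": 0, "z": -0.003, "wx": 0, "wy": 0, "wz": 0},
    {"fingers": 0.59, "x": 0, "y": 0, "z": -0.002, "wx": 0, "wy": 0, "wz": 0},
    {"fingers": 0.59, "x": 0, "y": 0, "z": -0.001, "wx": 0, "wy": 0, "wz": 0},
    {"fingers": 0.59, "x": 0, "y": 0, "z": 0, "wx": 0, "wy": 0, "wz": 0}
  ]
}}

```text
clock: 14.88
tool_pos: [0.58, 0.1628, 0.1598]
tool_rot: [-0.0, -0.094, 0.996, -0.0]
contact_force: [0.6, 0.2, -2.0]
gripper_width: 0.417
grip_force: 21.9
```

Emit:
{"op": "arm_command", "data": {
  "deltas": [
    {"fingers": 0.59, "x": 0, "y": 0, "z": -0.002, "wx": 0, "wy": 0, "wz": 0},
    {"fingers": 0.59, "x": 0, "y": 0, "z": -0.002, "wx": 0, "wy": 0, "wz": 0},
    {"fingers": 0.59, "x": 0, "y": 0, "z": 0, "wx": 0, "wy": 0, "wz": 0}
  ]
}}

```text
clock: 15.25
tool_pos: [0.5799, 0.1628, 0.1557]
tool_rot: [-0.0, -0.094, 0.996, -0.0]
contact_force: [-0.2, -0.5, -1.5]
gripper_width: 0.421
grip_force: 21.9
```

Emit:
{"op": "arm_command", "data": {
  "deltas": [
    {"fingers": 0.59, "x": 0, "y": 0, "z": -0.002, "wx": 0, "wy": 0, "wz": 0},
    {"fingers": 0.59, "x": 0, "y": 0, "z": -0.001, "wx": 0, "wy": 0, "wz": 0},
    {"fingers": 0.59, "x": 0, "y": 0, "z": 0, "wx": 0, "wy": 0, "wz": 0}
  ]
}}

```text
clock: 15.62
tool_pos: [0.5799, 0.1627, 0.1528]
tool_rot: [-0.0, -0.094, 0.996, -0.0]
contact_force: [-0.1, -0.3, -1.3]
gripper_width: 0.416
grip_force: 21.9
```

Emit:
{"op": "arm_command", "data": {
  "deltas": [
    {"fingers": 0.59, "x": 0, "y": 0, "z": -0.002, "wx": 0, "wy": 0, "wz": 0},
    {"fingers": 0.59, "x": 0, "y": 0, "z": -0.001, "wx": 0, "wy": 0, "wz": 0},
    {"fingers": 0.59, "x": 0, "y": 0, "z": -0.001, "wx": 0, "wy": 0, "wz": 0},
    {"fingers": 0.59, "x": 0, "y": 0, "z": 0, "wx": 0, "wy": 0, "wz": 0}
  ]
}}

```text
clock: 16.12
tool_pos: [0.58, 0.1628, 0.1488]
tool_rot: [-0.0, -0.094, 0.996, 0.0]
contact_force: [0.2, 0.3, -2.6]
gripper_width: 0.415
grip_force: 21.9
```

Emit:
{"op": "arm_command", "data": {
  "deltas": [
    {"fingers": 0.59, "x": 0, "y": 0, "z": -0.001, "wx": 0, "wy": 0, "wz": 0},
    {"fingers": 0.59, "x": 0, "y": 0, "z": 0, "wx": 0, "wy": 0, "wz": 0}
  ]
}}

```text
clock: 16.38
tool_pos: [0.5799, 0.1628, 0.1478]
tool_rot: [-0.0, -0.094, 0.996, -0.0]
contact_force: [-0.0, 0.0, -2.4]
gripper_width: 0.414
grip_force: 21.9
```

Emit:
{"op": "arm_command", "data": {
  "deltas": [
    {"fingers": 0.59, "x": 0, "y": 0, "z": -0.0007, "wx": 0, "wy": 0, "wz": 0},
    {"fingers": 0.59, "x": 0, "y": 0, "z": 0, "wx": 0, "wy": 0, "wz": 0}
  ]
}}

```text
clock: 16.62
tool_pos: [0.58, 0.1628, 0.1472]
tool_rot: [-0.0, -0.094, 0.996, 0.0]
contact_force: [1.4, 0.2, -2.5]
gripper_width: 0.416
grip_force: 21.9
```

Emit:
{"op": "arm_command", "data": {
  "deltas": [
    {"fingers": 0.59, "x": 0, "y": 0, "z": -0.0005, "wx": 0, "wy": 0, "wz": 0},
    {"fingers": 0.59, "x": 0, "y": 0, "z": 0, "wx": 0, "wy": 0, "wz": 0}
  ]
}}

```text
clock: 16.88
tool_pos: [0.58, 0.1628, 0.1467]
tool_rot: [0.0, -0.094, 0.996, 0.0]
contact_force: [-0.7, 0.7, -1.1]
gripper_width: 0.417
grip_force: 21.9
```

Emit:
{"op": "arm_command", "data": {
  "deltas": [
    {"fingers": 0.59, "x": 0, "y": 0, "z": -0.0004, "wx": 0, "wy": 0, "wz": 0},
    {"fingers": 0.59, "x": 0, "y": 0, "z": 0, "wx": 0, "wy": 0, "wz": 0}
  ]
}}

```text
clock: 17.12
tool_pos: [0.5801, 0.1627, 0.1465]
tool_rot: [0.0, -0.094, 0.996, -0.0]
contact_force: [0.2, -1.1, 0.7]
gripper_width: 0.414
grip_force: 22.0
```

Emit:
{"op": "arm_command", "data": {
  "deltas": [
    {"fingers": 0.59, "x": 0, "y": 0, "z": -0.0004, "wx": 0, "wy": 0, "wz": 0},
    {"fingers": 0.59, "x": 0, "y": 0, "z": 0, "wx": 0, "wy": 0, "wz": 0}
  ]
}}

```text
clock: 17.38
tool_pos: [0.5801, 0.1628, 0.1463]
tool_rot: [0.0, -0.094, 0.996, -0.0]
contact_force: [-0.3, -1.1, 3.5]
gripper_width: 0.414
grip_force: 22.1
```

Emit:
{"op": "arm_command", "data": {
  "deltas": [
    {"fingers": 0.59, "x": 0, "y": 0, "z": -0.0004, "wx": 0, "wy": 0, "wz": 0},
    {"fingers": 0.59, "x": 0, "y": 0, "z": 0, "wx": 0, "wy": 0, "wz": 0}
  ]
}}

```text
clock: 17.62
tool_pos: [0.5802, 0.1628, 0.1462]
tool_rot: [0.001, -0.094, 0.996, -0.0]
contact_force: [-2.0, -0.2, 5.8]
gripper_width: 0.412
grip_force: 22.2
```

Emit:
{"op": "arm_command", "data": {
  "deltas": [
    {"fingers": 0.59, "x": 0, "y": 0, "z": -0.0002, "wx": 0, "wy": 0, "wz": 0},
    {"fingers": 0.59, "x": 0, "y": 0, "z": 0, "wx": 0, "wy": 0, "wz": 0}
  ]
}}

```text
clock: 17.88
tool_pos: [0.5802, 0.1628, 0.1461]
tool_rot: [0.001, -0.094, 0.996, -0.0]
contact_force: [-1.6, -0.3, 7.9]
gripper_width: 0.416
grip_force: 22.2
```

Emit:
{"op": "arm_command", "data": {
  "deltas": [
    {"fingers": 0.59, "x": 0, "y": 0, "z": 0, "wx": 0, "wy": 0, "wz": 0},
    {"fingers": 0.57, "x": 0.0002, "y": 0, "z": -0.0001, "wx": 0, "wy": 0, "wz": 0},
    {"fingers": 0.55, "x": 0.0002, "y": 0, "z": -0.0002, "wx": 0, "wy": 0, "wz": 0},
    {"fingers": 0.55, "x": 0, "y": 0, "z": 0, "wx": 0, "wy": 0, "wz": 0}
  ]
}}

```text
clock: 18.38
tool_pos: [0.5808, 0.1629, 0.1458]
tool_rot: [0.001, -0.094, 0.996, 0.0]
contact_force: [-0.8, 0.0, 6.2]
gripper_width: 0.452
grip_force: 20.5
```

Emit:
{"op": "arm_command", "data": {
  "deltas": [
    {"fingers": 0.53, "x": 0.0002, "y": 0, "z": -0.0002, "wx": 0, "wy": 0, "wz": 0},
    {"fingers": 0.51, "x": 0.0002, "y": 0.0001, "z": -0.0003, "wx": 0, "wy": 0, "wz": 0},
    {"fingers": 0.49, "x": 0.0002, "y": 0, "z": -0.0003, "wx": 0, "wy": 0, "wz": 0},
    {"fingers": 0.49, "x": 0, "y": 0, "z": 0, "wx": 0, "wy": 0, "wz": 0}
  ]
}}

```text
clock: 18.88
tool_pos: [0.5815, 0.163, 0.1452]
tool_rot: [0.001, -0.094, 0.996, 0.0]
contact_force: [-1.7, 0.1, 6.3]
gripper_width: 0.512
grip_force: 17.7
```

Emit:
{"op": "arm_command", "data": {
  "deltas": [
    {"fingers": 0.47, "x": 0.0003, "y": 0, "z": -0.0003, "wx": 0, "wy": 0, "wz": 0},
    {"fingers": 0.45, "x": 0.0003, "y": 0.0001, "z": -0.0003, "wx": 0, "wy": 0, "wz": 0},
    {"fingers": 0.43, "x": 0.0002, "y": 0, "z": -0.0003, "wx": 0, "wy": 0, "wz": 0},
    {"fingers": 0.43, "x": 0, "y": 0, "z": 0, "wx": 0, "wy": 0, "wz": 0}
  ]
}}

```text
clock: 19.38
tool_pos: [0.5822, 0.1631, 0.1444]
tool_rot: [0.001, -0.094, 0.996, 0.0]
contact_force: [-1.7, -0.5, 7.8]
gripper_width: 0.567
grip_force: 15.9
```

Emit:
{"op": "arm_command", "data": {
  "deltas": [
    {"fingers": 0.41, "x": 0.0003, "y": 0.0001, "z": -0.0003, "wx": 0, "wy": 0, "wz": 0},
    {"fingers": 0.39, "x": 0.0003, "y": 0, "z": -0.0003, "wx": 0, "wy": 0, "wz": 0},
    {"fingers": 0.37, "x": 0.0002, "y": 0.0001, "z": -0.0003, "wx": 0, "wy": 0, "wz": 0},
    {"fingers": 0.37, "x": 0, "y": 0, "z": 0, "wx": 0, "wy": 0, "wz": 0}
  ]
}}

```text
clock: 19.88
tool_pos: [0.5834, 0.1632, 0.1434]
tool_rot: [0.001, -0.094, 0.996, 0.0]
contact_force: [-0.1, 1.1, 7.1]
gripper_width: 0.627
grip_force: 13.1
```

Emit:
{"op": "arm_command", "data": {
  "deltas": [
    {"fingers": 0.355, "x": 0.0002, "y": 0, "z": -0.0002, "wx": 0, "wy": 0, "wz": 0},
    {"fingers": 0.335, "x": 0, "y": 0, "z": -0.0002, "wx": 0, "wy": 0, "wz": 0},
    {"fingers": 0.32, "x": 0, "y": 0, "z": -0.0002, "wx": 0, "wy": 0, "wz": 0},
    {"fingers": 0.32, "x": 0, "y": 0, "z": 0, "wx": 0, "wy": 0, "wz": 0}
  ]
}}

```text
clock: 20.38
tool_pos: [0.5834, 0.1632, 0.1426]
tool_rot: [0.001, -0.094, 0.996, 0.0]
contact_force: [2.1, 0.0, 6.6]
gripper_width: 0.679
grip_force: 8.3
```

Emit:
{"op": "arm_command", "data": {
  "deltas": [
    {"fingers": 0.31, "x": 0, "y": 0, "z": 0, "wx": 0, "wy": 0, "wz": 0},
    {"fingers": 0.31, "x": 0, "y": 0, "z": 0, "wx": 0, "wy": 0, "wz": 0},
    {"fingers": 0.31, "x": 0, "y": 0, "z": 0.001, "wx": 0, "wy": 0, "wz": 0},
    {"fingers": 0.31, "x": 0, "y": 0, "z": 0.0005, "wx": 0, "wy": 0, "wz": 0},
    {"fingers": 0.31, "x": 0, "y": 0, "z": 0, "wx": 0, "wy": 0, "wz": 0}
  ]
}}

```text
clock: 21.0
tool_pos: [0.5824, 0.1631, 0.1426]
tool_rot: [-0.001, -0.094, 0.996, -0.0]
contact_force: [0.7, 0.3, -0.9]
gripper_width: 0.688
grip_force: 10.1
```

Emit:
{"op": "arm_command", "data": {
  "deltas": [
    {"fingers": 0.31, "x": 0, "y": 0, "z": 0.001, "wx": 0, "wy": 0, "wz": 0},
    {"fingers": 0.31, "x": 0, "y": 0, "z": 0.001, "wx": 0, "wy": 0, "wz": 0},
    {"fingers": 0.31, "x": 0, "y": 0, "z": 0, "wx": 0, "wy": 0, "wz": 0}
  ]
}}

```text
clock: 21.38
tool_pos: [0.5828, 0.1632, 0.1454]
tool_rot: [0.0, -0.094, 0.996, 0.0]
contact_force: [-0.7, -0.9, -0.8]
gripper_width: 0.688
grip_force: 10.1
```

Free of drag so far. Lifting the pliers out and looking at the ring numerically.

Emit:
{"op": "arm_command", "data": {
  "deltas": [
    {"fingers": 0.31, "x": 0, "y": 0, "z": 0.002, "wx": 0, "wy": 0, "wz": 0},
    {"fingers": 0.31, "x": 0, "y": 0, "z": 0.003, "wx": 0, "wy": 0, "wz": 0},
    {"fingers": 0.31, "x": 0, "y": 0, "z": 0.005, "wx": 0, "wy": 0, "wz": 0},
    {"fingers": 0.31, "x": 0, "y": 0, "z": 0.015, "wx": 0, "wy": 0, "wz": 0},
    {"fingers": 0.31, "x": 0, "y": 0, "z": 0.025, "wx": 0, "wy": 0, "wz": 0}
  ]
}}

```text
clock: 22.0
tool_pos: [0.5826, 0.1631, 0.1962]
tool_rot: [-0.0, -0.094, 0.996, -0.0]
contact_force: [0.3, 1.1, -1.8]
gripper_width: 0.695
grip_force: 10.1
```

Emit:
{"op": "arm_command", "data": {
  "deltas": [
    {"fingers": 0.31, "x": 0.025, "y": 0.005, "z": 0.005, "wx": 0, "wy": 0, "wz": 0},
    {"fingers": 0.31, "x": 0.03, "y": 0.006, "z": 0, "wx": 0, "wy": 0, "wz": 0},
    {"fingers": 0.31, "x": 0, "y": 0, "z": 0, "wx": 0, "wy": 0, "wz": 0},
    {"fingers": 0.31, "x": 0, "y": 0, "z": 0, "wx": 0, "wy": 0, "wz": 0},
    {"fingers": 0.31, "x": 0, "y": 0, "z": 0, "wx": 0, "wy": 0, "wz": 0}
  ]
}}

```text
clock: 22.62
tool_pos: [0.6373, 0.1741, 0.2009]
tool_rot: [0.0, -0.094, 0.996, 0.0]
contact_force: [-0.3, 0.5, -0.7]
gripper_width: 0.691
grip_force: 10.1
```

Run:
```python
from h import *
s=r.state();print(s['tool_pos'],s['clock'],s['contact_force'])
snap('wrist','wr10');C=cam('wrist','wr10')
p=proj(C,[[.556,.158,.077],[.5855,.1636,.077]]);print(p)
g=cv2.imread('pics/wr10.png',0);u,v=p[0].astype(int)
for vv in range(v-42,v+58,2): print(vv,''.join(' .:-=+*#%@'[int(x)//26] for x in g[vv,u-45:u+45]))
```

```text
[0.63729323 0.17413155 0.20088618] 22.625 [-0.30315108  0.52201657 -0.72687633]
[[254.20416588 101.31454835]
 [254.22420491 133.78655408]]
59 :::::::..:.................:.:.....:...:..::::.....:........::...:::........:.::::::::::--
61 :::::::........................:........:..:.::..:...:::.:.::................:...::.::::--
63 ::::::.........................:..::.:.....:.:.::...:::....:::....................:.:::---
65 ::::::................................:-------------::.....................:...:....:::---
67 ::::::.......................:.........+************=:.........:.:..:........:.......::---
69 ::::.........................:.........+************=:...:.:...:.....:........:......::---
71 :::.....................:.........:..:.+************=::...............:............::..:--
73 :::.............................:-==+*++*********+++=+*+=-:..:......:..:..:...:......:.:--
75 ::::.......................:.-=*********###########********++-........................::--
77 .::::..................:::.=**#%%##*#*##%###########**++******+=...:..:....:..........:---
79 :::::.............
[... 3067 characters left out ...]
......................:::::::::::::
145 .............................................................................:::::::::::::
147 ..............................................................................::::::::::::
149 ..............................................................................::::::::::::
151 .............................................................................:::::::::::::
153 .............................................................................:::::::::::::
155 ............................................................................::::::::::::::
157 ............................................................................::::::::::::::
```

The ring sits in the groove: it is concentric with the hub at (254,101), and the eyes are at cols 34 and 55, about 20.7 mm apart, so it has contracted. Returning the pliers.

Emit:
{"op": "arm_command", "data": {
  "deltas": [
    {"fingers": 0.31, "x": -0.0148, "y": -0.0531, "z": 0, "wx": 0, "wy": 0, "wz": 1},
    {"fingers": 0.31, "x": -0.0148, "y": -0.0531, "z": 0, "wx": 0, "wy": 0, "wz": 1},
    {"fingers": 0.31, "x": -0.0148, "y": -0.0531, "z": 0, "wx": 0, "wy": 0, "wz": 1},
    {"fingers": 0.31, "x": -0.0148, "y": -0.0531, "z": 0, "wx": 0, "wy": 0, "wz": 1},
    {"fingers": 0.31, "x": -0.0148, "y": -0.0531, "z": 0, "wx": 0, "wy": 0, "wz": 1}
  ]
}}

```text
clock: 23.3
tool_pos: [0.5628, -0.0929, 0.2008]
tool_rot: [0.0, -0.137, 0.991, -0.0]
contact_force: [-0.5, 0.5, -1.5]
gripper_width: 0.691
grip_force: 10.1
```

Emit:
{"op": "arm_command", "data": {
  "deltas": [
    {"fingers": 0.31, "x": -0.0148, "y": -0.0531, "z": 0, "wx": 0, "wy": 0, "wz": 1},
    {"fingers": 0.31, "x": -0.0148, "y": -0.0531, "z": 0, "wx": 0, "wy": 0, "wz": 1},
    {"fingers": 0.31, "x": -0.0148, "y": -0.0531, "z": 0, "wx": 0, "wy": 0, "wz": 1},
    {"fingers": 0.31, "x": -0.0144, "y": -0.0531, "z": 0, "wx": 0, "wy": 0, "wz": 0.6},
    {"fingers": 0.31, "x": 0, "y": 0, "z": 0, "wx": 0, "wy": 0, "wz": 0}
  ]
}}

```text
clock: 23.92
tool_pos: [0.5034, -0.3068, 0.2003]
tool_rot: [-0.0, -0.166, 0.986, -0.0]
contact_force: [0.3, 1.3, -1.2]
gripper_width: 0.692
grip_force: 10.1
```

Emit:
{"op": "arm_command", "data": {
  "deltas": [
    {"fingers": 0.31, "x": 0, "y": 0, "z": 0, "wx": 0, "wy": 0, "wz": 0},
    {"fingers": 0.31, "x": 0, "y": 0, "z": 0, "wx": 0, "wy": 0, "wz": 0},
    {"fingers": 0.31, "x": 0, "y": 0, "z": 0, "wx": 0, "wy": 0, "wz": 0}
  ]
}}

```text
clock: 24.3
tool_pos: [0.5053, -0.3029, 0.2005]
tool_rot: [0.0, -0.169, 0.986, -0.0]
contact_force: [0.3, -0.4, -1.0]
gripper_width: 0.692
grip_force: 10.1
```

Emit:
{"op": "arm_command", "data": {
  "deltas": [
    {"fingers": 0.31, "x": -0.0005, "y": 0, "z": -0.025, "wx": 0, "wy": 0, "wz": 0},
    {"fingers": 0.31, "x": 0, "y": 0, "z": -0.025, "wx": 0, "wy": 0, "wz": 0},
    {"fingers": 0.31, "x": 0, "y": 0, "z": -0.012, "wx": 0, "wy": 0, "wz": 0},
    {"fingers": 0.31, "x": 0, "y": 0, "z": -0.008, "wx": 0, "wy": 0, "wz": 0},
    {"fingers": 0.31, "x": 0, "y": 0, "z": -0.005, "wx": 0, "wy": 0, "wz": 0}
  ]
}}

```text
clock: 24.92
tool_pos: [0.5048, -0.3038, 0.1255]
tool_rot: [0.0, -0.168, 0.986, -0.0]
contact_force: [0.6, 0.6, -1.3]
gripper_width: 0.692
grip_force: 10.1
```

Emit:
{"op": "arm_command", "data": {
  "deltas": [
    {"fingers": 0.31, "x": 0, "y": 0, "z": -0.01, "wx": 0, "wy": 0, "wz": 0},
    {"fingers": 0.31, "x": 0, "y": 0, "z": -0.01, "wx": 0, "wy": 0, "wz": 0},
    {"fingers": 0.31, "x": 0, "y": 0, "z": -0.01, "wx": 0, "wy": 0, "wz": 0},
    {"fingers": 0.31, "x": 0, "y": 0, "z": -0.004, "wx": 0, "wy": 0, "wz": 0},
    {"fingers": 0.31, "x": 0, "y": 0, "z": 0, "wx": 0, "wy": 0, "wz": 0}
  ]
}}

```text
clock: 25.55
tool_pos: [0.5044, -0.3037, 0.0911]
tool_rot: [-0.0, -0.168, 0.986, 0.0]
contact_force: [0.3, -1.0, -0.7]
gripper_width: 0.691
grip_force: 10.1
```

Emit:
{"op": "arm_command", "data": {
  "deltas": [
    {"fingers": 0.31, "x": 0, "y": 0, "z": -0.003, "wx": 0, "wy": 0, "wz": 0},
    {"fingers": 0.31, "x": 0, "y": 0, "z": -0.002, "wx": 0, "wy": 0, "wz": 0},
    {"fingers": 0.31, "x": 0, "y": 0, "z": 0, "wx": 0, "wy": 0, "wz": 0}
  ]
}}

```text
clock: 25.92
tool_pos: [0.5044, -0.3037, 0.0862]
tool_rot: [-0.0, -0.168, 0.986, 0.0]
contact_force: [0.1, 0.6, -1.5]
gripper_width: 0.688
grip_force: 10.1
```

Emit:
{"op": "arm_command", "data": {
  "deltas": [
    {"fingers": 0.31, "x": 0, "y": 0, "z": -0.0015, "wx": 0, "wy": 0, "wz": 0},
    {"fingers": 0.31, "x": 0, "y": 0, "z": -0.001, "wx": 0, "wy": 0, "wz": 0},
    {"fingers": 0.31, "x": 0, "y": 0, "z": 0, "wx": 0, "wy": 0, "wz": 0}
  ]
}}

```text
clock: 26.3
tool_pos: [0.5047, -0.3037, 0.0842]
tool_rot: [0.0, -0.168, 0.986, -0.0]
contact_force: [0.6, 1.2, 1.8]
gripper_width: 0.692
grip_force: 9.6
```

Emit:
{"op": "arm_command", "data": {
  "deltas": [
    {"fingers": 0.31, "x": 0, "y": 0, "z": -0.001, "wx": 0, "wy": 0, "wz": 0},
    {"fingers": 0.31, "x": 0, "y": 0, "z": 0, "wx": 0, "wy": 0, "wz": 0}
  ]
}}

```text
clock: 26.55
tool_pos: [0.5051, -0.3037, 0.0836]
tool_rot: [0.001, -0.168, 0.986, -0.0]
contact_force: [1.6, 2.2, 6.1]
gripper_width: 0.689
grip_force: 9.1
```

Seated on the walls. Releasing and retreating.

Emit:
{"op": "arm_command", "data": {
  "deltas": [
    {"fingers": 0.28, "x": 0, "y": 0, "z": 0, "wx": 0, "wy": 0, "wz": 0},
    {"fingers": 0.2, "x": 0, "y": 0, "z": 0, "wx": 0, "wy": 0, "wz": 0},
    {"fingers": 0.1, "x": 0, "y": 0, "z": 0, "wx": 0, "wy": 0, "wz": 0},
    {"fingers": 0.02, "x": 0, "y": 0, "z": 0, "wx": 0, "wy": 0, "wz": 0},
    {"fingers": 0.02, "x": 0, "y": 0, "z": 0, "wx": 0, "wy": 0, "wz": 0}
  ]
}}

```text
clock: 27.18
tool_pos: [0.5045, -0.3037, 0.0828]
tool_rot: [-0.0, -0.168, 0.986, 0.0]
contact_force: [-0.7, 0.1, -0.1]
gripper_width: 0.979
grip_force: 0.0
```

Emit:
{"op": "arm_command", "data": {
  "deltas": [
    {"fingers": 0.02, "x": 0, "y": 0, "z": 0.01, "wx": 0, "wy": 0, "wz": 0},
    {"fingers": 0.02, "x": 0, "y": 0, "z": 0.03, "wx": 0, "wy": 0, "wz": 0},
    {"fingers": 0.02, "x": 0, "y": 0, "z": 0.04, "wx": 0, "wy": 0, "wz": 0},
    {"fingers": 0.02, "x": 0, "y": 0, "z": 0.04, "wx": 0, "wy": 0, "wz": 0},
    {"fingers": 0.02, "x": 0, "y": 0, "z": 0.038, "wx": 0, "wy": 0, "wz": 0}
  ]
}}

```text
clock: 27.8
tool_pos: [0.5044, -0.3037, 0.2431]
tool_rot: [0.0, -0.168, 0.986, -0.0]
contact_force: [0.4, 0.1, -0.7]
gripper_width: 0.982
grip_force: 0.0
```

Emit:
{"op": "arm_command", "data": {
  "deltas": [
    {"fingers": 0.02, "x": 0, "y": 0, "z": 0, "wx": 0, "wy": 0, "wz": 0},
    {"fingers": 0.02, "x": 0, "y": 0, "z": 0, "wx": 0, "wy": 0, "wz": 0},
    {"fingers": 0.02, "x": 0, "y": 0, "z": 0, "wx": 0, "wy": 0, "wz": 0}
  ]
}}

```text
clock: 28.18
tool_pos: [0.5042, -0.3035, 0.2397]
tool_rot: [-0.001, -0.168, 0.986, 0.001]
contact_force: [1.0, 0.2, -0.6]
gripper_width: 0.982
grip_force: 0.0
```

Run:
```python
from h import *
s=r.state();print(s['tool_pos'],s['clock'])
a=snap('wrist','wr11').astype(int);b=cv2.imread('pics/wr3.png')[:,:,::-1].astype(int)
g=cv2.imread('pics/wr11.png',0);h=cv2.imread('pics/wr3.png',0)
R=g[130:215,205:300];t=h[140:202,216:283]
m=cv2.matchTemplate(R,t,cv2.TM_CCOEFF_NORMED);print(cv2.minMaxLoc(m))
for vv in range(134,206,3): print(vv,''.join(' .:-=+*#%@'[int(x)//26] for x in g[vv,205:300]))
```

```text
[ 0.50416885 -0.30346355  0.23969296] 28.175
(0.18119212985038757, 0.9249818325042725, (28, 23), (17, 10))
134 -----------------------------------------------------------------------------------------======
137 -----------------------------------------------------------------------------------------======
140 -------------------------------------------------------------------------------------------====
143 ---------------------*@@@@@@@@@@@@@@@@@@@@@@@@@@@@@@@@@@@@@@@@@@@@@@@@@@@@@%%%%*=------------==
146 ---------------------*@@@@@@@@@@@@@@@@@@@@@@@@@@@@@@@@@@@@@@@@@@@@@@@@@@@@@@@@@#=---------==-==
149 ---------------------+@@@%##################################################@@@#======-========
152 ---------------------+@%#####################################################%@+===============
155 ---------------------+@@@@@@@@@@@@@@@@@@@@@@@@@@@@@@@@@@@@@@@@@@@@@@@@@@@@@@@@@%===============
158 ---------------------+@@@@@@@@@@@@@@@@@@@@@@@@@@@@@@@@@@@@@@@@@@@@@@@@@@@@@@@@@%+==============
161 ---------------------=@@@@@@@@@@@@@@@@@@@@@@@@@@@@@@@@@@@@@@@@@@@@@@@@@@@@@@@@@#=========
[... 706 characters left out ...]

185 ==================-#@@@@@@***@@@@@@@@@@@@@@@@@@@@@@@@@@@@@@@@@@@@@@@@%###@@@@@@#*********++++++
188 ==================-#@@@@@@**%@@@@@@@@@@@@@@@@@@@@@@@@@@@@@@@@@@@@##%@@###@@@@@@**+++++++++++===
191 ==================-+@@@@@@#*@@@@@@@@@@@@@@@@@@@@@@@@@@@@@@@@@@@@%#%@@@%#%@@@@@@*++++++=========
194 ==================-+@@@@@@#@@@@@@@@@@@@@@@@@@@@@@@@@@@@@@@@@@@@@@@@@@@@#%%@%%%#=========-=-----
197 ===================-@@@@@@@@@@@@@@@@@@@@@@@@@@@@@@@@@@@@@@@@@@@@@@@@@@@@#%%%%%*=---------------
200 ====================@@@@@@*++++++++++++++===============================+#####+----------------
203 ===========================++++++=========================-------------------------------------
```

The pliers look the same in the cradle as at the start: upright, seated, and shifted only by the change in viewpoint. Handing in.

```bash
python3 -c "
from station import r
print(r.hand_in())"
```

```text
the job is handed in; nothing more can be done
None
```

The snap ring is contracted in the spindle groove after about 10 N of pressing on the hub while spread, the pliers are back upright in their cradle, and the job was handed in at about 28 s; the verdict was not shown.

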